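Clear the pile of sewing things onto their pads

TASK

Take the pile of sewing things apart from the top down and set each flat in the middle of its own dark pad: first the thread reel, upright, on the small round pad, then the round tin on the large round pad and the square box on the square pad, in either order. Only when these are all in their places move the long case, onto the long pad; box and case must be lined up with the sides of their pads. Leave the mouse and the scissors alone, and let go of everything at the end.

Things in the scene. Friction and masses are not known exactly. Their poses are not given: they have to be found in the camera images.
- spool_mid (a point): Reel of thread at the top of the pile: upright cylinder with light wooden flanges 32 mm across and pale thread 30 mm across between them, 44 mm high. Point at its centre, half-way up (22 mm above its underside); z is its axis, up. It stands on whichever of the round tin and the square box lies under it, about 42 mm from the middle of the long case.
- pin_tin_mid (a point): Round closed tin, bare metal, 54 mm across, 30 mm high, lying on one half of the long case. Point at its centre, half-way up (15 mm above its underside); z up.
- button_box_mid (a point): Square closed white plastic box, 46 x 46 mm, 30 mm high, lying on the other half of the long case (its centre about 84 mm from the round tin's). Point at its centre, half-way up; x and y parallel to its sides, z up.
- case_mid (a point): Long closed wooden case, 170 mm long (its x) by 60 mm wide (its y), 30 mm high, at the bottom of the pile on the desk (desk top at z = 0). Point at its centre, half-way up (15 mm above its underside); z up.
- pad_round_small: Small round dark rubber pad, 56 mm across, 4 mm thick, stuck to the desk: the place of the reel. Origin at the centre of its underside, on the desk top; flat, without a rim.
- pad_round_large: Large round dark rubber pad, 78 mm across, 4 mm thick, stuck to the desk: the place of the round tin. Origin at the centre of its underside; flat, without a rim.
- pad_square: Square dark rubber pad, 70 x 70 mm, 4 mm thick, stuck to the desk: the place of the square box. Origin at the centre of its underside; x and y parallel to its sides.
- pad_long: Long dark rubber pad, 194 mm (its x) by 84 mm (its y), 4 mm thick, stuck to the desk: the place of the long case. Origin at the centre of its underside.
- mouse: Bystander: black computer mouse, 60 x 108 mm (x, y), 34 mm high, lying loose beyond the pads. Origin at the centre of its underside.
- scissors: Bystander: scissors with orange handles and steel blades, about 165 mm long along its y (blades to +y), 12 mm high, lying loose beyond the pads. Origin near the rivet, on the desk top.
Things that resemble listed ones, but are neither listed nor needed, are in the scene too. Leave any pink or purple look-alike of the part that bears spool_mid alone.

How it is judged:
By the outcome, as a careful person would: the job done as asked, in the order asked, and still so for the second after the job is handed in, with the robot touching nothing.
It also fails if it takes over 106 s, if anything falls off the work surface, if the arm or the gripper's body presses on something with over 40 N, if the wrist force passes 120 N, or if a joint passes its speed limit or range.

ROBOT

A 7-joint arm with a two-finger parallel gripper is mounted at the origin on the work surface. World frame = base frame: x ahead of the robot, y to its left, z up, the work surface at z = 0. Lengths are in m, angles in rad, forces in N, time in s.
With the tool pointing down it reaches from about 0.4 to 0.85 m from the base axis. Payload 10.4 kg.
Tool frame: the origin (TCP) lies between the finger pads; the fingertips stand manip.finger_overhang ahead of it and the grasp point (between the pads) lies 11 mm behind it (manip.finger_overhang is the distance from the TCP to the fingertips, in m); x points along the fingers, z is the direction in which the jaws open and shut, and the axes are right-handed (so a half turn about x gives the same grasp; the last joint's range is limited). The gripper opens to 85 mm and grips with 20 to 120 N. Pads are 22 mm wide; open, the fingers measure 114 mm over their backs; the gripper's body (76 mm by 85 mm) begins 54 mm behind the grasp point. The pads swing forward as they close: fully open they stand 13 mm farther back than shut.
Start: joints at [-1.15, 0.332, -0.065, 1.46, 0.022, 1.35, -0.088], TCP at [0.268, 0.564, 0.239] pointing down, gripper open.
Joint ranges: [-2.6, 2.6], [-0.5, 2.12], [-1.47, 1.34], [0.16, 2.42], [-1.27, 4.41], [0.06, 2.06], [-2.6, 2.6]. Speed limits (rad/s): [2.22, 2.22, 2.79, 2.79, 3.14, 3.14, 3.14].

INTERFACE

Orientations are given as a unit quaternion [x, y, z, w].
In Python, from workcell import get_obs, camera, workorder, manip gives the robot as it stands. The module is installed in compiled form; this text tells all that it offers.
- The arm moves only by the tool play_rows, never from a script. Its argument "increments" is text: rows parted by semicolons, each of 4 numbers parted by spaces: the shift along the tool's x, y, z in m, then the turn about the tool's x in rad. A call has 1 to 20 rows; each row shifts and turns the pose as measured when the row begins, along the tool's axes as they then stand; what a row does not reach is not made up. A row lasts 1/10 s, in which the tool goes at most 50 mm and 8.59 degrees, less where a joint would pass 70% of its speed; a pose out of reach is approached as far as the arm can. A call is refused whole if a number of a shift passes 0.05 or a number of a turn 0.15, either way. A call with a gripper value outside its range is refused whole. "hand" is the gripper command: -1 is fully open, 1 is shut, values between are in proportion, set as the call begins (left out, the last holds). The fingers move at their own pace and stop on an object; "squeeze" is the grip in N (left out, the last holds). Time passes only in rows, so rows that do not move let the fingers close. It gives the time, the measured TCP pose, the force and the opening at its end, in the units of the state.
- get_obs(): the state, without advancing time (a new reading comes with each control period).
- camera(name): name is "scene" or "top" or "wrist"; returns a dict with "img" (400x640x3 uint8, blue, green, red), "fov_y" (degrees; the focal length in pixels is half the picture's height over the tangent of half this angle, whatever the lens; pixels are square), "cx", "cy" (the principal point, pixels), "distortion" ([k1, k2, p1, p2, k3] as OpenCV has them; the pictures are not rectified), "R" (3x3) and "t" (3): a world point X has camera coordinates R X + t; the wrist camera has in their place "tool_from_camera" (4x4, takes a point from camera to tool coordinates, whose origin is the TCP and whose axes are the tool frame's). Camera axes: x right, y down, z forward; pixel columns grow to the right and rows downward; lengths in m; the calibration is good to about 2 mm. A picture is of the moment at which its call begins: read the wrist's pose just before it. There is no depth.
- workorder.hand_in(): hands the job in, once; it reports no verdict.
The state is a dict: "clock": time; "joint_pos": joint angles; "joint_velocities": joint speeds; "tau": joint torques, N m; "position": TCP position; "ee_rot": TCP orientation; "ft_force": force on the tool from outside, world axes, zero at the start; "torque": the same for the moment, N m; "grip_width": opening from 0.0 (shut) to 1.0 (fully open).
Only numpy, scipy, OpenCV 4.12 (cv2) and the standard library are available. Lean on these libraries where they do the work, as an engineer would, in place of code of your own. Each camera call takes 0.05 s, during which the arm holds its last target.

## Working session

There is one attempt and no reset: what is moved stays moved. The work goes in short steps, Python scripts to look and compute and a tool call to move; the robot and the scene stay as the last step left them, time stands still between calls to the robot, and variables do not carry over. Pictures are saved under pics/ and viewed, and the job is handed in when it is done.

Besides the shell and the picture viewer there is one more tool, called after "Emit:" as name(argument=value, ...) on one line, values as JSON. play_rows: Moves the arm, as the interface text tells. Its arguments: {"type":"object","properties":{"increments":{"type":"string"},"hand":{"type":"number"},"squeeze":{"type":"number"}},"required":["increments"]}

```bash
mkdir -p pics; ls
python3 - <<'E'
from workcell import get_obs, camera, workorder, manip
import cv2
o=get_obs(); print(o); print(manip.finger_overhang)
for n in ["scene","top"]:
    c=camera(n); cv2.imwrite(f"pics/{n}0.png",c["img"]); print(n,{k:v for k,v in c.items() if k!="img"})
E
```

```text
pics
{'clock': 0.0, 'joint_pos': array([-1.14959687,  0.33289295, -0.06472591,  1.46096548,  0.02156021,
        1.3498951 , -0.08850902]), 'joint_velocities': array([-3.74994028e-04,  1.81908435e-03, -7.93188266e-05,  5.37209969e-04,
        8.89744990e-04, -1.75048169e-04,  5.39096810e-05]), 'tau': array([-8.17409473e-04, -6.25433564e+01,  4.84902249e-02, -3.91612995e+01,
        1.60980423e-02,  9.78420430e-03, -3.78933817e-05]), 'position': array([0.26817667, 0.56412474, 0.23849128]), 'ee_rot': array([-0.37799077,  0.59821122,  0.37742384,  0.59734208]), 'ft_force': array([ 0.25011718,  0.11841543, -0.3590298 ]), 'torque': array([0.02807738, 0.03634912, 0.02189655]), 'grip_width': 1.003543653422665}
0.008
scene {'fov_y': 45.43200643190577, 'cx': 319.44022426630244, 'cy': 205.39931871708444, 'distortion': array([-0.06011003,  0.        ,  0.        ,  0.        ,  0.        ]), 'R': array([[-0.64951369,  0.7602235 , -0.01386335],
       [ 0.56182563,  0.46756304, -0.6824491 ],
       [-0.51233186, -0.45104882, -0.73080164]]), 't': array([ 0.34857472, -0.28558009,  1.53808521])}
top {'fov_y': 55.49119482579893, 'cx': 319.2862476737145, 'cy': 198.97311109986668, 'distortion': array([-0.05538331,  0.        ,  0.        ,  0.        ,  0.        ]), 'R': array([[-2.44142599e-02, -9.99690647e-01, -4.74919222e-03],
       [-9.78972859e-01,  2.48701547e-02, -2.02468803e-01],
       [ 2.02524282e-01, -2.93795692e-04, -9.79277197e-01]]), 't': array([0.06675471, 0.57459914, 0.83295981])}
```

View pics/scene0.png

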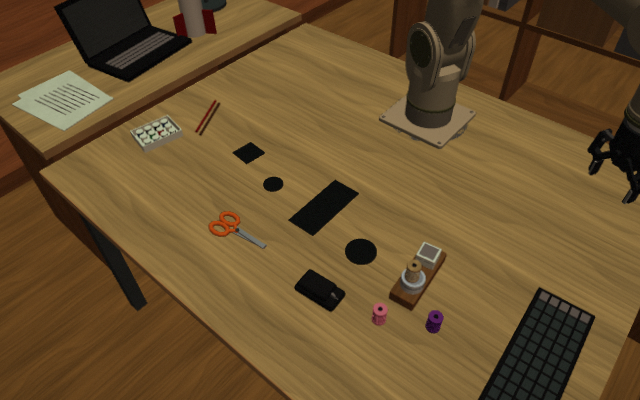

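View pics/top0.png

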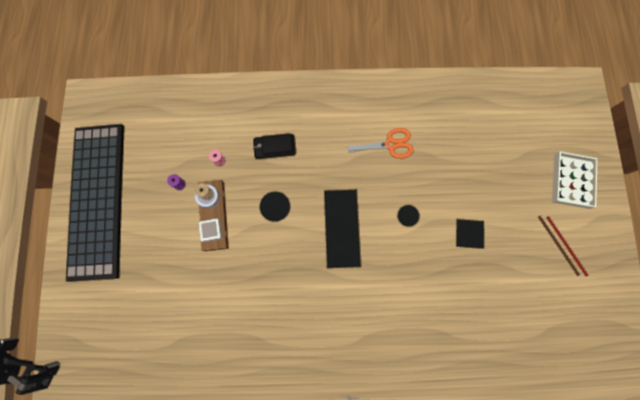

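The top view shows the pile at about (212,215). The reel (204,191) stands on the tin (206,196), and the box is at (209,230). The pads are large round (275,206), long (342,228), small round (408,215) and square (470,233). Pink (216,157) and purple (176,181) reels stand free on the desk, so they are the look-alikes. The light wood reel on the tin is the one meant.

```bash
cat > h.py <<'E'
import numpy as np, cv2
from scipy.spatial.transform import Rotation as Ro
from workcell import get_obs, camera, workorder, manip
def cam(n):
    o=get_obs(); c=camera(n); im=c["img"]; f=im.shape[0]/2/np.tan(np.radians(c["fov_y"])/2)
    K=np.array([[f,0,c["cx"]],[0,f,c["cy"]],[0,0,1]])
    if n=="wrist":
        T=np.eye(4); T[:3,:3]=Ro.from_quat(o["ee_rot"]).as_matrix(); T[:3,3]=o["position"]
        M=T@np.array(c["tool_from_camera"]); R=M[:3,:3].T; t=-R@M[:3,3]
    else: R=np.array(c["R"]); t=np.array(c["t"])
    return dict(im=im,K=K,D=np.array(c["distortion"]),R=R,t=t)
def cast(c,px,z):
    p=cv2.undistortPoints(np.array(px,float).reshape(-1,1,2),c["K"],c["D"]).reshape(-1,2)
    d=np.c_[p,np.ones(len(p))]@c["R"]; o=-c["R"].T@c["t"]
    s=(z-o[2])/d[:,2]; return o+d*s[:,None]
def proj(c,X):
    X=np.array(X,float).reshape(-1,3)
    return cv2.projectPoints(X,cv2.Rodrigues(c["R"])[0],c["t"],c["K"],c["D"])[0].reshape(-1,2)
def rect(c,cnt,z):
    P=cast(c,cnt.reshape(-1,2),z)[:,:2]
    (x,y),(w,h),a=cv2.minAreaRect((P*1000).astype(np.float32))
    if w<h: w,h,a=h,w,a+90
    (ex,ey),er=cv2.minEnclosingCircle((P*1000).astype(np.float32))
    return np.round([x,y,w,h,(a+90)%180-90,ex,ey,2*er],1)
def crop(c,x0,y0,x1,y1,k,name): cv2.imwrite("pics/"+name,cv2.resize(c["im"][y0:y1,x0:x1],None,fx=k,fy=k,interpolation=cv2.INTER_CUBIC))
E
python3 - <<'E'
from h import *
for n in ["top","scene"]:
    c=cam(n); g=c["im"].max(2)
    m=(g<45).astype(np.uint8)
    for cnt in cv2.findContours(m,cv2.RETR_EXTERNAL,cv2.CHAIN_APPROX_NONE)[0]:
        A=cv2.contourArea(cnt)
        if A>120:
            r=rect(c,cnt,.004)
            if r[2]<230: 
                M=cv2.moments(cnt);px=[M["m10"]/M["m00"],M["m01"]/M["m00"]]
                print(n,np.round(px,1),A,r,cast(c,px,.004)[0].round(4))
    if n=="top": crop(c,160,140,260,260,5,"crop_top.png")
    else: crop(c,360,220,470,340,5,"crop_scene.png")
E
```

```text
top [ 23.3 369.5] 1341.5 [188.2 779.  162.1 107.3  61.3 207.6 766.1 166.2] [0.1879 0.7723 0.004 ]
top [469.6 233.6] 602.5 [ 491.3 -315.7   63.3   62.6   -6.1  491.3 -316.    87.7] [ 0.4909 -0.3159  0.004 ]
top [408.  215.3] 269.5 [ 540.3 -166.2   47.9   44.8   -3.8  540.4 -166.1   48.8] [ 0.5406 -0.1662  0.004 ]
top [274.5 206.1] 584.0 [572.7 164.3  67.8  65.8  88.6 572.7 164.3  71.1] [0.5723 0.1643 0.004 ]
top [341.7 228.6] 2259.5 [ 5.143e+02 -8.000e-01  1.868e+02  7.680e+01  5.000e-01  5.141e+02
 -1.400e+00  1.984e+02] [ 0.5119 -0.0007  0.004 ]
top [274.9 145.9] 715.0 [730.3 165.4 102.5  55.8 -85.6 730.1 165.7 111. ] [0.7298 0.1631 0.004 ]
scene [635.3 329.5] 174.5 [352.4 750.4  85.9  22.9  16.4 349.5 760.4  85.9] [0.3639 0.7575 0.004 ]
scene [319.7 289.8] 1079.0 [722.9 159.8 109.7  66.3 -85.8 722.8 159.6 121.6] [0.7237 0.1606 0.004 ]
scene [360.3 251.2] 589.0 [574.6 163.3  74.3  73.8 -50.2 574.5 164.4  77.8] [0.5753 0.1645 0.004 ]
scene [323.2 207.2] 1611.5 [ 5.164e+02 -8.000e-01  1.948e+02  8.330e+01  6.000e-01  5.167e+02
 -5.000e-01  2.081e+02] [5.214e-01 1.000e-04 4.000e-03]
scene [272.7 183.6] 200.5 [ 542.8 -166.9   53.8   51.9  -50.3  542.2 -165.6   56.8] [ 0.543  -0.1659  0.004 ]
scene [248.3 152.5] 329.5 [ 493.8 -316.3   70.5   69.9   84.5  494.2 -316.9   95.9] [ 0.4943 -0.3156  0.004 ]
scene [415.5 112.6] 260.0 [ -9.6 -17.6 155.1 142.7 -72.2 -29.2 -24.5 184.3] [ 0.0081 -0.04    0.004 ]
scene [636.  101.5] 126.5 [-559.1  496.8  180.7   26.1   14.9 -562.   507.9  180.7] [-0.5397  0.5051  0.004 ]
scene [213.6   4.3] 188.5 [ -112.  -1184.6   128.2   105.6    48.6  -109.2 -1195.9   144. ] [-0.1175 -1.1889  0.004 ]
```

View pics/crop_top.png

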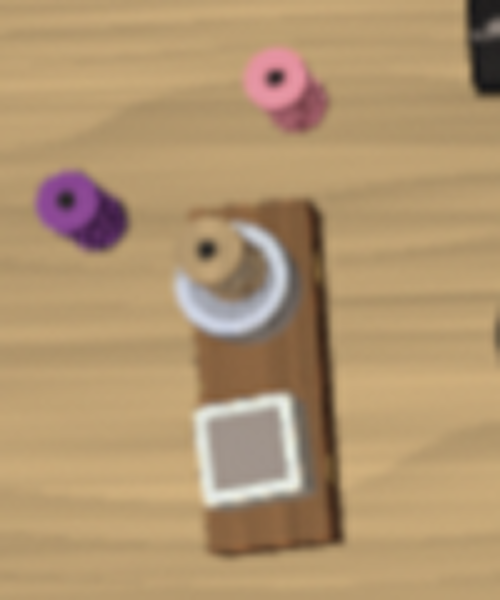

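View pics/crop_scene.png

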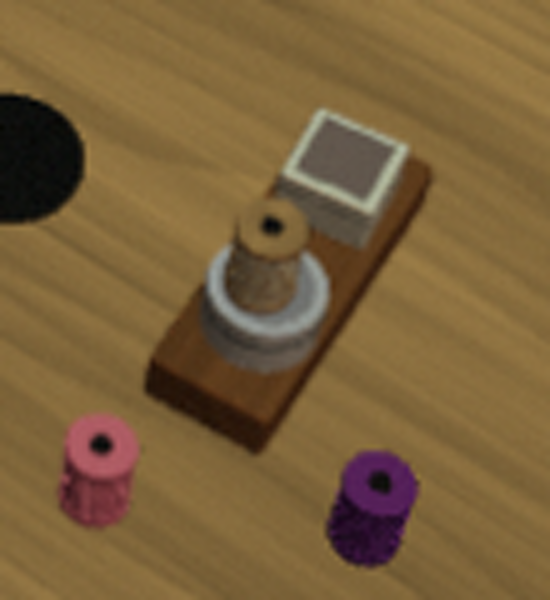

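Run:
```python
from h import *
t=cam("top"); s=cam("scene")
print("reel top", cast(t,[201.4,189.8],.104), cast(s,[414.2,265.2],.104))
q=lambda a,x0,y0: np.array(a)/5+[x0,y0]
bt=q([(193,407),(289,393),(300,491),(209,507)],160,140); bs=q([(320,110),(408,147),(365,213),(278,175)],360,220)
for c,b in((t,bt),(s,bs)): print("box",rect(c,b,.06))
print("case", rect(t,q([(186,208),(314,200),(334,543),(209,553)],160,140),.03))
print("case tin-end", cast(s,q([(148,365),(262,420),(432,168)],360,220),.03))
a=q([(233,276)],160,140); print("tin",cast(t,a,.06)); print("tin",cast(s,q([(268,275)],360,220),.06))
print("pink/purple",cast(t,q([(275,77),(67,200)],160,140),.044))
c=get_obs(); print(Ro.from_quat(c["ee_rot"]).as_matrix().round(3))
```

```text
reel top [[0.59458974 0.31727488 0.104     ]] [[0.59636809 0.31810193 0.104     ]]
box [509.2 309.3  47.6  45.4   7.9 509.5 309.4  65.3]
box [513.5 310.7  47.   43.5   7.1 513.5 310.7  64. ]
case [550.4 313.5 171.8  63.6   4.7 550.4 313.5 183.2]
case tin-end [[0.64339357 0.29584273 0.03      ]
 [0.63477011 0.35007138 0.03      ]
 [0.467575   0.33663606 0.03      ]]
tin [[0.59172671 0.31838004 0.06      ]]
tin [[0.58894867 0.31865419 0.06      ]]
pink/purple [[0.69509546 0.30617742 0.044     ]
 [0.63538333 0.4065597  0.044     ]]
[[-0.    -0.903  0.429]
 [-0.     0.429  0.903]
 [-1.    -0.    -0.   ]]
```

```bash
cat >> h.py <<'E'
def go(x,y,z,jaw=None):
    "remaining shift in tool axes to TCP target and turn about tool x for jaw angle (deg, world)"
    o=get_obs(); R=Ro.from_quat(o["ee_rot"]).as_matrix(); d=R.T@(np.array([x,y,z])-o["position"])
    a=np.degrees(np.arctan2(R[1,2],R[0,2]))
    s="" if jaw is None else " turn %.4f"%(-np.radians((jaw-a+90)%180-90))
    print("t %.1f"%o["clock"],"pos",o["position"].round(4),"jaw %.2f"%a,"tilt",R[:,0].round(3),"shift",d.round(4),s,"F",np.round(o["ft_force"],1),"w %.3f"%o["grip_width"])
E
echo
```

Emit:
play_rows(increments="0 -0.036 -0.010 -0.105;0 -0.036 -0.006 -0.105;0 -0.036 -0.003 -0.105;0 -0.036 0.001 -0.105;0 -0.036 0.005 -0.1;0 -0.035 0.008 0;0 -0.035 0.008 0;0 -0.035 0.008 0", hand=-1, squeeze=40)

```text
clock: 1.1
position: [0.5408, 0.5471, 0.24]
ee_rot: [-0.525, 0.473, 0.526, 0.473]
ft_force: [1.0, 0.1, 0.3]
grip_width: 1.002
```

```bash
python3 -c "
from h import *
go(.52,.315,.25,94.5)
"
```

```text
t 1.1 pos [0.5408 0.5471 0.24  ] jaw 96.08 tilt [-0.001  0.001 -1.   ] shift [-0.0103  0.0453 -0.2286]  turn 0.0276 F [1.  0.1 0.3] w 1.002
```

Emit:
play_rows(increments="-0.002 0.009 -0.046 0.0276;-0.002 0.009 -0.046 0;-0.002 0.009 -0.046 0;-0.002 0.009 -0.046 0;-0.002 0.009 -0.046 0;0 0 0 0;0 0 0 0")

```text
clock: 1.8
position: [0.5215, 0.3075, 0.2295]
ee_rot: [-0.517, 0.49, 0.518, 0.474]
ft_force: [0.1, 1.5, 0.9]
grip_width: 1.001
```

```bash
python3 -c "
from h import *
go(.52,.315,.25,94.5)
c=cam('wrist'); cv2.imwrite('pics/w1.png',c['im'])
np.save('c1.npy',c,allow_pickle=True)
print('cam at',-c['R'].T@c['t'])
print(proj(c,[[.595,.3175,.104],[.59,.3185,.06],[.511,.31,.06],[.55,.3135,.03]]))
"
```

```text
t 1.8 pos [0.5215 0.3075 0.2295] jaw 94.12 tilt [-0.017 -0.015 -1.   ] shift [-0.0206  0.0013  0.0073]  turn -0.0066 F [0.1 1.5 0.9] w 1.001
cam at [0.44590293 0.30320646 0.36536214]
[[332.66285689 271.97253057]
 [333.55069536 246.90464201]
 [331.25413681 173.75957573]
 [331.55897781 202.44488368]]
```

View pics/w1.png

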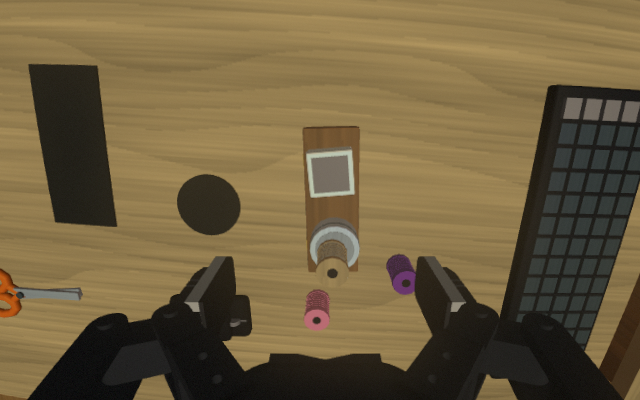

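Wrist view: the pale wooden reel, hole at (332,273), stands on the tin at (335,246). The box is at (331,174). The pink (317,318) and purple (404,282) reels stand apart and stay where they are. The projected positions match.

Run:
```python
from h import *
go(.595,.318,.2)
c=cam("wrist"); g=get_obs()
crop(c,280,110,430,340,2.6,"cropw.png")
hs=cv2.cvtColor(c["im"],cv2.COLOR_BGR2HSV)
print("reel",cast(c,[332.5,273],.104))
im=c["im"].astype(int)
# box: low saturation bright
m=((hs[...,1]<60)&(hs[...,2]>85)).astype(np.uint8); m[:, :290]=0; m[:,375:]=0; m[280:]=0
for cnt in cv2.findContours(m,cv2.RETR_EXTERNAL,cv2.CHAIN_APPROX_NONE)[0]:
    if cv2.contourArea(cnt)>150:
        print(cv2.boundingRect(cnt),rect(c,cnt,.06))
```

```text
t 1.9 pos [0.522  0.307  0.2296] jaw 94.08 tilt [-0.016 -0.016 -1.   ] shift [ 0.0282 -0.0741  0.0062]  F [ 1.  -0.5 -0.2] w 1.003
reel [[0.59677408 0.31680644 0.104     ]]
(310, 218, 50, 49) [584.6 319.5  54.3  52.5  -1.4 587.3 319.1  60.8]
(307, 147, 48, 50) [509.8 308.8  48.2  44.9   8.8 510.6 308.9  62.7]
```

View pics/cropw.png

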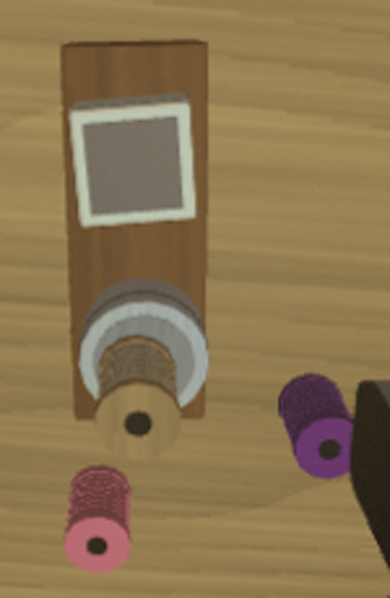

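Emit:
play_rows(increments="0.016 -0.015 0.001 0;0.016 -0.015 0.001 0;0.016 -0.015 0.001 0;0.016 -0.015 0.001 0;0.01 -0.013 0.002 0;0 0 0 0;0 0 0 0")

```text
clock: 2.6
position: [0.5931, 0.3311, 0.1495]
ee_rot: [-0.519, 0.485, 0.523, 0.47]
ft_force: [0.2, -0.1, 0.6]
grip_width: 1.003
```

```bash
python3 -c "
from h import *
go(.596,.3175,.074)
c=cam('wrist'); cv2.imwrite('pics/w2.png',c['im'])
"
```

```text
t 2.6 pos [0.5931 0.3311 0.1495] jaw 94.98 tilt [-0.018 -0.012 -1.   ] shift [ 0.0756 -0.0031 -0.013 ]  F [ 0.2 -0.1  0.6] w 1.003
```

View pics/w2.png

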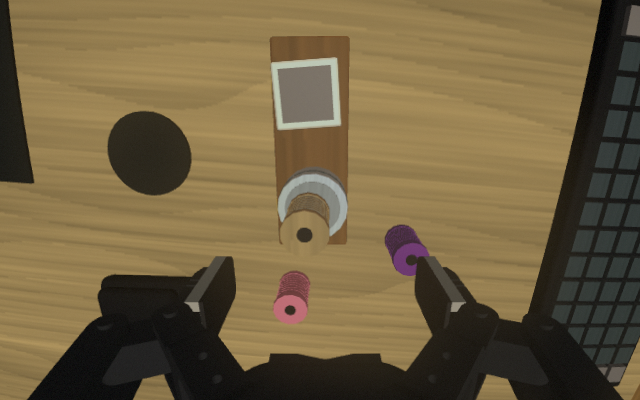

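Emit:
play_rows(increments="0 -0.001 -0.006 0;0 -0.002 -0.007 0;0 0 0 0;0 0 0 0")

```text
clock: 3.05
position: [0.5969, 0.3181, 0.1523]
ee_rot: [-0.52, 0.484, 0.523, 0.471]
ft_force: [0.1, 1.2, 0.2]
grip_width: 0.998
```

```bash
python3 -c "
from h import *
go(.596,.3175,.074)
c=cam('wrist'); print(proj(c,[.596,.3175,.104])); crop(c,200,150,450,350,3,'w3.png')
"
```

```text
t 3.0 pos [0.5969 0.3181 0.1523] jaw 95.05 tilt [-0.016 -0.01  -1.   ] shift [ 0.0783 -0.0004  0.0001]  F [0.1 1.2 0.2] w 0.998
[[325.84388182 228.69053218]]
```

View pics/w3.png

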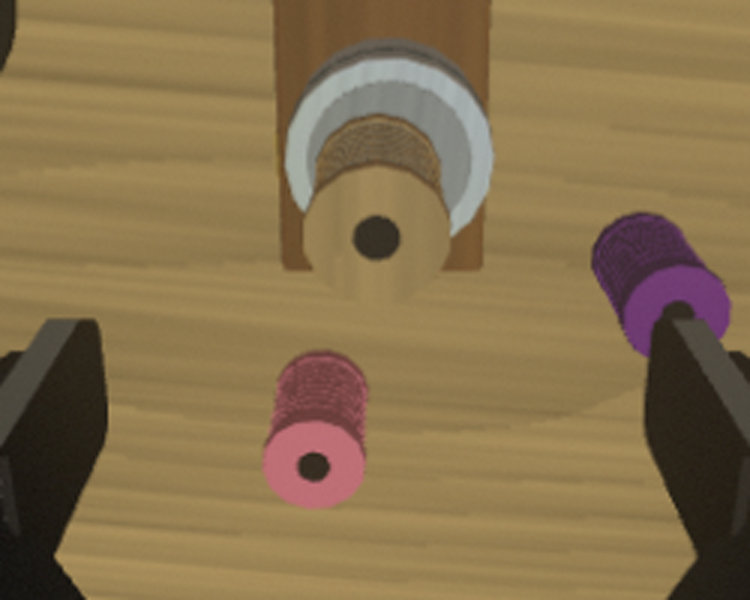

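Emit:
play_rows(increments="0.016 0 0 0;0.016 0 0 0;0.016 0 0 0;0.015 0 0 0;0.013 0 0 0;0 0 0 0;0 0 0 0")

```text
clock: 3.8
position: [0.5939, 0.3168, 0.067]
ee_rot: [-0.52, 0.485, 0.524, 0.47]
ft_force: [-0.4, 0.2, -0.1]
grip_width: 0.998
```

```bash
python3 -c "
from h import *
go(.596,.3175,.074)
"
```

```text
t 3.8 pos [0.5939 0.3168 0.067 ] jaw 95.08 tilt [-0.019 -0.012 -1.   ] shift [-0.0071 -0.002   0.0004]  F [-0.4  0.2 -0.1] w 0.998
```

Emit:
play_rows(increments="-0.007 -0.002 0 0;0 0 0 0")

```text
clock: 4.0
position: [0.5967, 0.3174, 0.0755]
ee_rot: [-0.52, 0.485, 0.524, 0.47]
ft_force: [-0.1, 0.3, -0.1]
grip_width: 0.998
```

```bash
python3 -c "
from h import *
go(.596,.3175,.074)
"
```

```text
t 4.0 pos [0.5967 0.3174 0.0755] jaw 95.08 tilt [-0.018 -0.011 -1.   ] shift [0.0015 0.0007 0.0001]  F [-0.1  0.3 -0.1] w 0.998
```

Emit:
play_rows(increments="0 0 0 0;0 0 0 0;0 0 0 0;0 0 0 0;0 0 0 0;0 0 0 0;0 0 0 0;0 0 0 0", hand=1, squeeze=30)

```text
clock: 4.8
position: [0.5979, 0.318, 0.0778]
ee_rot: [-0.52, 0.483, 0.523, 0.472]
ft_force: [-0.3, -0.3, 1.1]
grip_width: 0.357
```

```bash
python3 -c "
from h import *
go(.596,.3175,.074)
c=cam('wrist'); cv2.imwrite('pics/w4.png',c['im'])
"
```

```text
t 4.8 pos [0.5979 0.318  0.0778] jaw 95.07 tilt [-0.014 -0.009 -1.   ] shift [ 0.0039  0.0019 -0.0003]  F [-0.3 -0.3  1.1] w 0.357
```

View pics/w4.png

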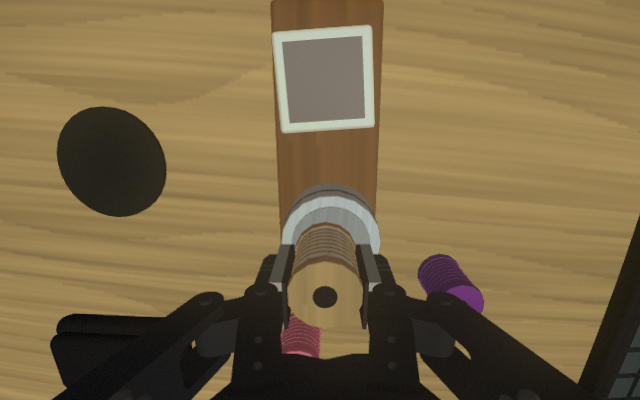

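Emit:
play_rows(increments="-0.015 0 0 0;-0.015 0 0 0;-0.015 0 0 0;-0.015 0 0 0;-0.015 0 0 0;-0.01 0 0 0;0 0.002 -0.02 0;0 0.002 -0.025 0;0 0.002 -0.025 0;0 0.002 -0.025 0;0 0.002 -0.025 0;0 0.002 -0.025 0;0 0.002 -0.025 0;0 0.002 -0.025 0;0 0 0 0")

```text
clock: 6.35
position: [0.5992, 0.1073, 0.1747]
ee_rot: [-0.52, 0.485, 0.522, 0.472]
ft_force: [-0.2, -0.3, -1.5]
grip_width: 0.359
```

```bash
python3 -c "
from h import *
go(.5415,-.166,.12)
"
```

```text
t 6.3 pos [0.5992 0.1073 0.1747] jaw 94.83 tilt [-0.014 -0.011 -1.   ] shift [ 0.0584  0.0796 -0.2669]  F [-0.2 -0.3 -1.5] w 0.359
```

Emit:
play_rows(increments="0 0.008 -0.027 0;0 0.008 -0.027 0;0 0.008 -0.027 0;0 0.008 -0.027 0;0 0.008 -0.027 0;0 0.008 -0.027 0;0 0.008 -0.027 0;0.01 0.008 -0.027 0;0.015 0.008 -0.027 0;0.015 0.007 -0.02 0;0.015 0 0 0;0 0 0 0;0 0 0 0")

```text
clock: 7.65
position: [0.5332, -0.1772, 0.1217]
ee_rot: [-0.517, 0.486, 0.522, 0.473]
ft_force: [0.1, 0.2, -0.1]
grip_width: 0.355
```

```bash
python3 -c "
from h import *
go(.5415,-.166,.05)
c=cam('wrist'); cv2.imwrite('pics/w5.png',c['im'])
c=cam('scene'); crop(c,220,100,380,220,5,'s5.png')
"
```

```text
t 7.7 pos [ 0.5332 -0.1772  0.1217] jaw 94.56 tilt [-0.017 -0.01  -1.   ] shift [ 0.0715 -0.0104  0.0111]  F [ 0.1  0.2 -0.1] w 0.355
```

View pics/w5.png

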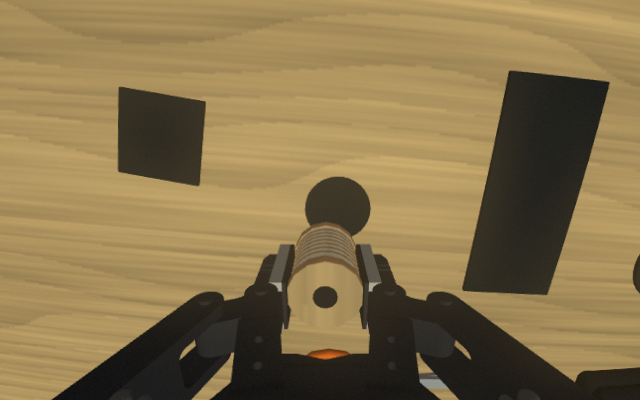

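View pics/s5.png

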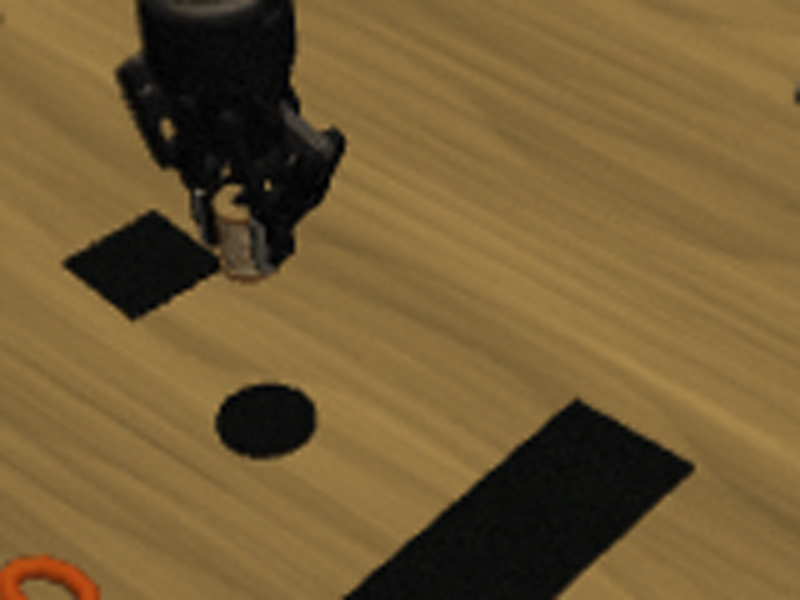

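Emit:
play_rows(increments="0.01 -0.005 0.006 0;0.015 -0.005 0.005 0;0.015 0 0 0;0.01 0 0 0;0 0 0 0;0 0 0 0")

```text
clock: 8.35
position: [0.5449, -0.1599, 0.0682]
ee_rot: [-0.519, 0.483, 0.523, 0.472]
ft_force: [0.4, -0.9, -0.1]
grip_width: 0.356
```

```bash
python3 -c "
from h import *
go(.5415,-.166,.03)
c=cam('wrist'); cv2.imwrite('pics/w6.png',c['im'])
hole=proj(c,[.5415,-.166,.004]); print(hole)
g=c['im'].max(2); m=(g<45).astype(np.uint8); m[:, :230]=0; m[:,420:]=0
for k in (50,60,70,80,90,100): print(k)
" | head -3
```

```text
t 8.3 pos [ 0.5449 -0.1599  0.0682] jaw 94.96 tilt [-0.014 -0.008 -1.   ] shift [ 0.0383  0.0034 -0.0055]  F [ 0.4 -0.9 -0.1] w 0.356
[[318.05777298 215.44322619]]
50
```

View pics/w6.png

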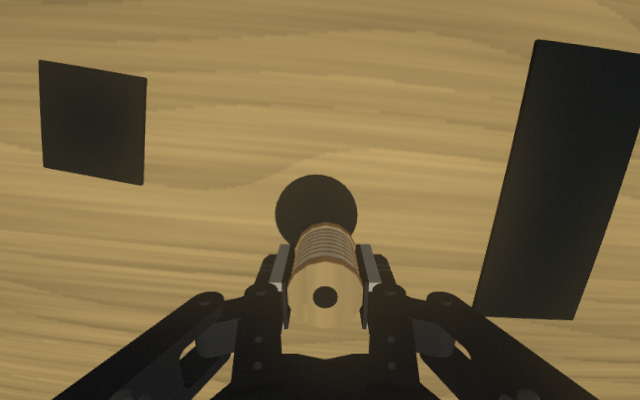

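Emit:
play_rows(increments="0.01 0.003 -0.006 0;0.01 0 0 0;0.006 0 0 0;0 0 0 0;0 0 0 0")

```text
clock: 8.9
position: [0.5422, -0.1677, 0.0409]
ee_rot: [-0.52, 0.484, 0.522, 0.473]
ft_force: [0.1, -0.1, 0.1]
grip_width: 0.357
```

```bash
python3 -c "
from h import *
go(.5415,-.1665,.022)
"
```

```text
t 8.9 pos [ 0.5422 -0.1677  0.0409] jaw 94.89 tilt [-0.013 -0.009 -1.   ] shift [0.0189 0.0003 0.0014]  F [ 0.1 -0.1  0.1] w 0.357
```

Emit:
play_rows(increments="0.007 0 0.001 0;0.005 0 0 0;0 0 0 0;0 0 0 0")

```text
clock: 9.3
position: [0.5423, -0.1665, 0.0282]
ee_rot: [-0.52, 0.483, 0.522, 0.473]
ft_force: [-0.8, -0.2, -0.7]
grip_width: 0.359
```

```bash
python3 -c "
from h import *
go(.5415,-.1665,.022)
c=cam('wrist'); cv2.imwrite('pics/w7.png',c['im'])
c=cam('scene'); crop(c,220,130,320,210,7,'s7.png')
"
```

```text
t 9.3 pos [ 0.5423 -0.1665  0.0282] jaw 94.91 tilt [-0.012 -0.009 -1.   ] shift [0.0062 0.0007 0.0001]  F [-0.8 -0.2 -0.7] w 0.359
```

View pics/s7.png

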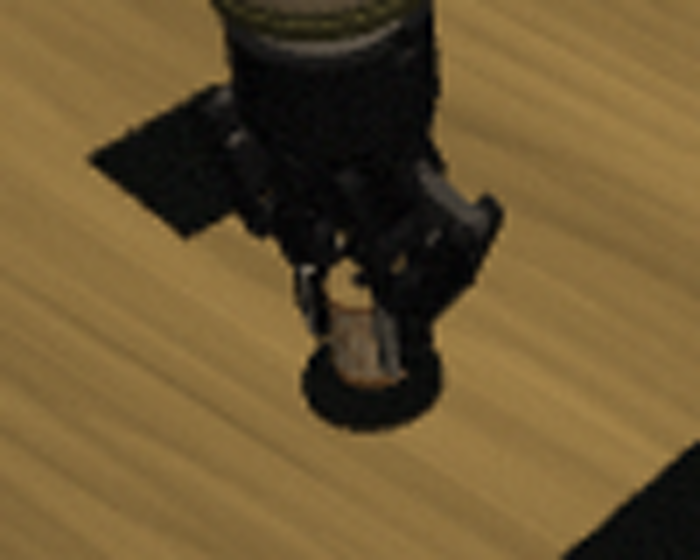

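View pics/w7.png

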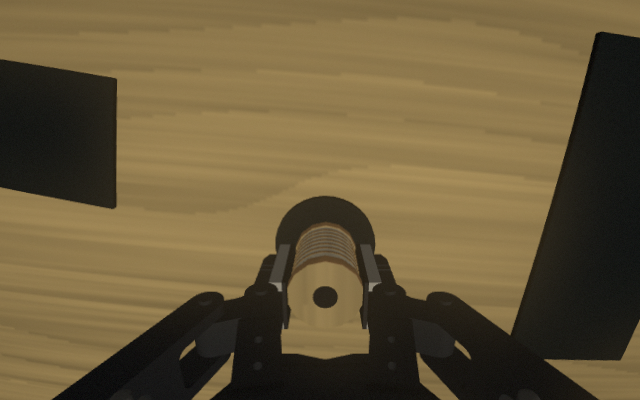

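Emit:
play_rows(increments="0.003 0.0005 0 0;0.002 0 0 0;0 0 0 0")

```text
clock: 9.7
position: [0.542, -0.1666, 0.0233]
ee_rot: [-0.52, 0.483, 0.522, 0.473]
ft_force: [-0.2, -0.4, 0.3]
grip_width: 0.358
```

Emit:
play_rows(increments="0.0015 0 0 0;0 0 0 0;0 0 0 0")

```text
clock: 10.0
position: [0.5422, -0.1668, 0.0219]
ee_rot: [-0.52, 0.483, 0.522, 0.473]
ft_force: [-0.2, 0.5, -0.1]
grip_width: 0.36
```

```bash
python3 -c "
from h import *
go(.5415,-.1665,.022)
"
```

```text
t 10.0 pos [ 0.5422 -0.1668  0.0219] jaw 94.90 tilt [-0.011 -0.009 -1.   ] shift [-0.0001  0.0007  0.0003]  F [-0.2  0.5 -0.1] w 0.360
```

Emit:
play_rows(increments="0.0015 0 0 0;0.0015 0 0 0;0 0 0 0")

```text
clock: 10.3
position: [0.544, -0.1669, 0.0224]
ee_rot: [0.521, -0.482, -0.521, -0.474]
ft_force: [0.4, 0.1, -0.3]
grip_width: 0.355
```

Emit:
play_rows(increments="0.001 0 0 0;0 0 0 0")

```text
clock: 10.5
position: [0.5445, -0.1669, 0.0218]
ee_rot: [0.521, -0.482, -0.52, -0.475]
ft_force: [-0.3, 0.4, 1.7]
grip_width: 0.357
```

Emit:
play_rows(increments="0 0.002 0 0;0 0 0 0;0 0 0 0;0 0 0 0;0 0 0 0;0 0 0 0", hand=-1)

```text
clock: 11.1
position: [0.5413, -0.167, 0.0207]
ee_rot: [-0.521, 0.482, 0.521, 0.474]
ft_force: [0.7, -0.5, 0.8]
grip_width: 0.997
```

```bash
python3 -c "
from h import *
go(.5415,-.1665,.022)
c=cam('wrist'); cv2.imwrite('pics/w8.png',c['im'])
"
```

```text
t 11.1 pos [ 0.5413 -0.167   0.0207] jaw 94.90 tilt [-0.008 -0.009 -1.   ] shift [-0.0013 -0.0002  0.0005]  F [ 0.7 -0.5  0.8] w 0.997
```

View pics/w8.png

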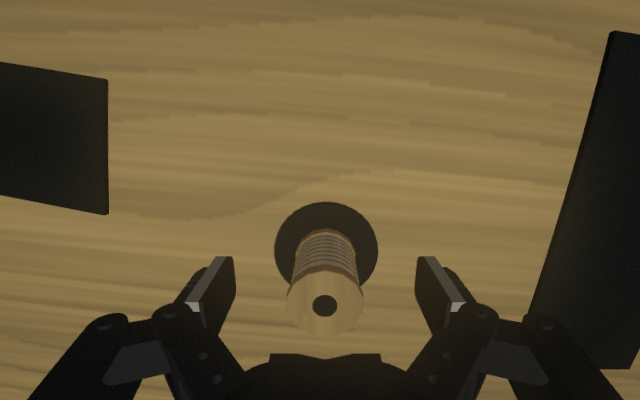

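The reel stands at (325,305) on the small pad. I'll lift off and check it.

Emit:
play_rows(increments="-0.01 0 0 0;-0.015 0 0 0;-0.02 0 0 0;-0.025 0 0 0;-0.03 0 0 0;-0.03 0 0 0;-0.02 0 0 0;0 -0.01 0.02 0;0 -0.01 0.03 0;0 -0.01 0.03 0;0 0 0.03 0;0 0 0.03 0;0 0 0 0")

```text
clock: 12.45
position: [0.563, -0.0211, 0.1942]
ee_rot: [0.524, -0.48, -0.515, -0.479]
ft_force: [-0.0, -0.3, -0.6]
grip_width: 0.999
```

```bash
python3 - <<'E'
from h import *
go(.59,.3185,.15)
for n,a in (("top",(370,180,450,250)),("scene",(230,140,330,215))):
    c=cam(n); crop(c,*a,7,n+"8.png")
    g=c["im"].max(2); m=(g<45).astype(np.uint8)
    print(n,"proj pad c/ reel top",proj(c,[[.5415,-.1665,.004],[.5415,-.1665,.048]]))
E
python3 -c "
import cv2,numpy as np
a=cv2.imread('pics/top8.png');b=cv2.imread('pics/scene8.png')
h=max(a.shape[0],b.shape[0]);f=lambda i:cv2.copyMakeBorder(i,0,h-i.shape[0],0,0,0)
o=np.hstack([f(a),f(b)]);cv2.imwrite('pics/both8.png',cv2.resize(o,None,fx=.6,fy=.6))"
```

```text
t 12.4 pos [ 0.563  -0.0211  0.1942] jaw 94.56 tilt [ 0.008 -0.01  -1.   ] shift [ 0.041  -0.0537  0.3368]  F [-0.  -0.3 -0.6] w 0.999
top proj pad c/ reel top [[408.09459804 214.93482547]
 [412.2542599  211.92951636]]
scene proj pad c/ reel top [[272.95819055 183.21648142]
 [271.59498299 171.6534885 ]]
```

View pics/both8.png

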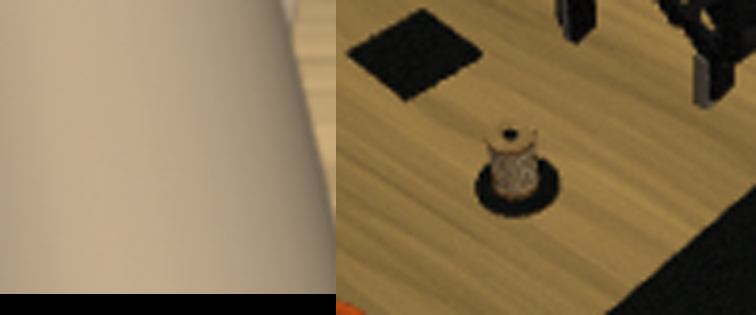

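The reel stands upright and centred: its hole is at scene (271.4,171.7), predicted (271.6,171.7). Next is the tin.

Emit:
play_rows(increments="0 -0.005 0.028 0;0 -0.005 0.028 0;0 -0.005 0.028 0;0 -0.005 0.028 0;0 -0.005 0.028 0;0 -0.005 0.028 0;0 -0.005 0.028 0;0 -0.005 0.028 0;0 -0.005 0.028 0;0 -0.005 0.028 0;0 -0.005 0.028 0;0 0 0.02 0;0 0 0 0;0 0 0 0")

```text
clock: 13.95
position: [0.6067, 0.2924, 0.1986]
ee_rot: [0.52, -0.491, -0.5, -0.488]
ft_force: [-0.3, -0.7, 0.9]
grip_width: 1.0
```

Run:
```python
from h import *
go(.59,.3185,.15,94.5)
c=cam("wrist"); hs=cv2.cvtColor(c["im"],cv2.COLOR_BGR2HSV)
cv2.imwrite('pics/w9.png',c['im'])
print(proj(c,[[.59,.3185,.06],[.511,.31,.06]]))
m=((hs[...,1]<60)&(hs[...,2]>85)).astype(np.uint8)
for cnt in cv2.findContours(m,cv2.RETR_EXTERNAL,cv2.CHAIN_APPROX_NONE)[0]:
    if cv2.contourArea(cnt)>800:
        print(cv2.boundingRect(cnt),rect(c,cnt,.06))
```

```text
t 13.9 pos [0.6067 0.2924 0.1986] jaw 92.35 tilt [ 0.018 -0.021 -1.   ] shift [0.0477 0.0164 0.0278]  turn -0.0375 F [-0.3 -0.7  0.9] w 1.000
[[359.3448505  170.18914026]
 [355.89079647  74.88033575]]
(331, 140, 60, 62) [591.1 319.6  55.5  52.3   2.6 591.2 318.6  57. ]
(325, 43, 60, 65) [511.5 309.2  45.2  45.1 -81.2 511.9 309.1  62.1]
```

View pics/w9.png

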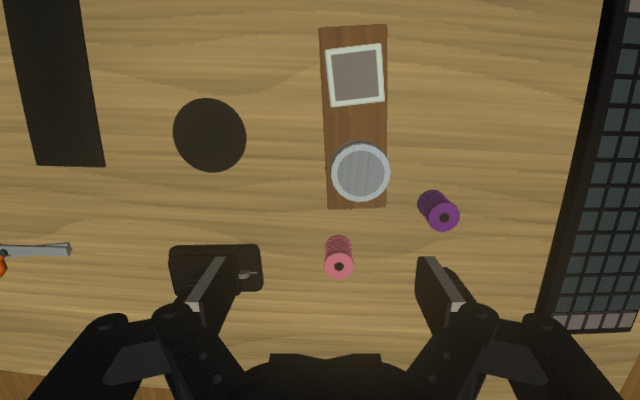

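Emit:
play_rows(increments="0.01 0.008 0.009 -0.03;0.012 0.008 0.009 0;0.012 0 0.009 0;0.012 0 0 0;0 0 0 0;0 0 0 0")

```text
clock: 14.6
position: [0.588, 0.3159, 0.1467]
ee_rot: [0.527, -0.484, -0.507, -0.48]
ft_force: [-0.1, 0.1, 0.3]
grip_width: 0.997
```

Run:
```python
from h import *
go(.591,.319,.08,94.5)
```

```text
t 14.6 pos [0.588  0.3159 0.1467] jaw 94.03 tilt [ 0.016 -0.023 -1.   ] shift [ 0.0666 -0.0022  0.0045]  turn -0.0082 F [-0.1  0.1  0.3] w 0.997
```

Emit:
play_rows(increments="0.015 -0.002 0.003 -0.008;0.015 0 0.002 0;0.015 0 0 0;0.012 0 0 0;0 0 0 0;0 0 0 0")

```text
clock: 15.2
position: [0.5913, 0.3187, 0.0837]
ee_rot: [0.529, -0.483, -0.509, -0.477]
ft_force: [-0.4, 0.9, -0.1]
grip_width: 1.0
```

Run:
```python
from h import *
go(.591,.319,.042,94.5)
c=cam("wrist"); cv2.imwrite('pics/w10.png',c['im']); print(proj(c,[.591,.319,.06]))
```

```text
t 15.2 pos [0.5913 0.3187 0.0837] jaw 94.44 tilt [ 0.015 -0.025 -1.   ] shift [0.0416 0.0008 0.0014]  turn -0.0011 F [-0.4  0.9 -0.1] w 1.000
[[327.98092282 245.36623383]]
```

View pics/w10.png

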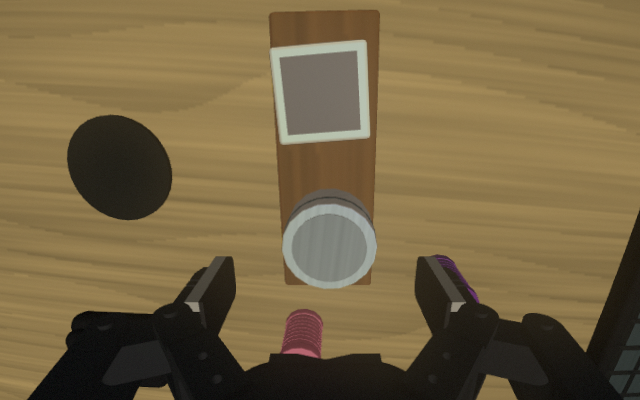

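Emit:
play_rows(increments="0.013 0.001 0.001 0;0.013 0 0 0;0.01 0 0 0;0 0 0 0;0 0 0 0")

```text
clock: 15.75
position: [0.5911, 0.3189, 0.0453]
ee_rot: [0.529, -0.482, -0.509, -0.478]
ft_force: [-0.0, -0.0, 0.8]
grip_width: 0.997
```

Run:
```python
from h import *
go(.591,.319,.042,94.5)
```

```text
t 15.8 pos [0.5911 0.3189 0.0453] jaw 94.44 tilt [ 0.017 -0.024 -1.   ] shift [0.0033 0.0001 0.0002]  turn -0.0011 F [-0.  -0.   0.8] w 0.997
```

Emit:
play_rows(increments="0.003 0 0 0;0 0 0 0;0 0 0 0")

```text
clock: 16.05
position: [0.5915, 0.3191, 0.0428]
ee_rot: [0.529, -0.482, -0.509, -0.478]
ft_force: [-0.4, 0.9, 0.5]
grip_width: 0.996
```

Run:
```python
from h import *
go(.591,.319,.042,94.5)
```

```text
t 16.1 pos [0.5915 0.3191 0.0428] jaw 94.43 tilt [ 0.017 -0.023 -1.   ] shift [ 0.0008  0.0006 -0.    ]  turn -0.0012 F [-0.4  0.9  0.5] w 0.996
```

Emit:
play_rows(increments="0.001 0 0 0;0 0 0 0;0 0 0 0;0 0 0 0;0 0 0 0;0 0 0 0;0 0 0 0", hand=1, squeeze=40)

```text
clock: 16.75
position: [0.5921, 0.3194, 0.0429]
ee_rot: [0.529, -0.481, -0.509, -0.479]
ft_force: [-0.6, -0.5, 1.2]
grip_width: 0.619
```

Run:
```python
from h import *
go(.591,.319,.042,94.5)
c=cam("wrist"); cv2.imwrite('pics/w11.png',c['im'])
c=cam("scene"); crop(c,360,200,480,310,5,'s11.png')
```

```text
t 16.8 pos [0.5921 0.3194 0.0429] jaw 94.42 tilt [ 0.019 -0.022 -1.   ] shift [ 0.0008  0.0011 -0.0003]  turn -0.0013 F [-0.6 -0.5  1.2] w 0.619
```

View pics/w11.png

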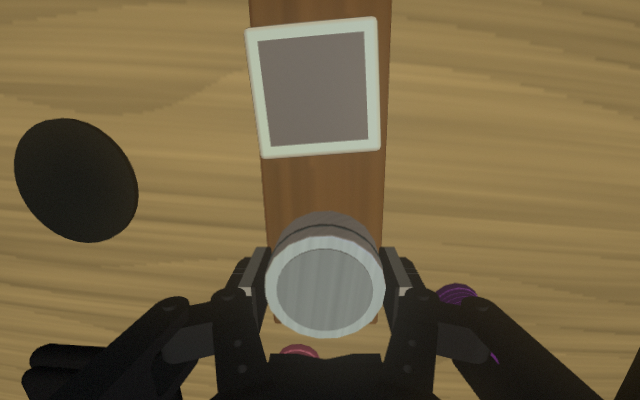

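View pics/s11.png

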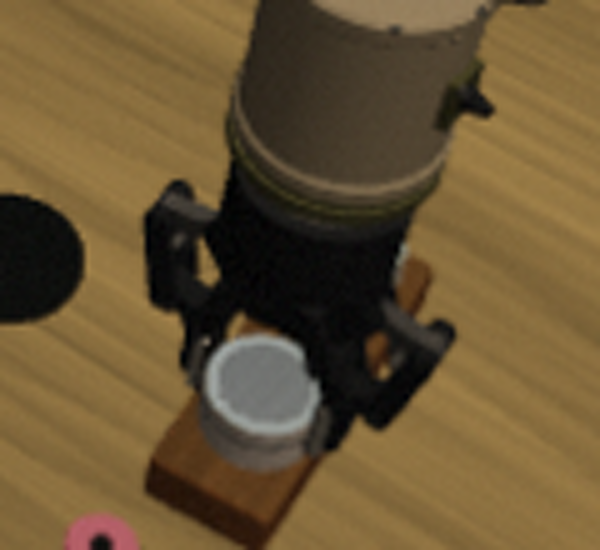

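Emit:
play_rows(increments="-0.01 0 0 0;-0.015 0 0 0;-0.015 0 0 0;-0.015 0 0 0;-0.005 0 -0.01 0;0 0 -0.02 0;0 0 -0.025 0;0 0 -0.025 0;0 0 -0.025 0;0 0 -0.02 0;0 0 -0.015 0;0 0 0 0;0 0 0 0")

```text
clock: 18.15
position: [0.602, 0.1639, 0.1126]
ee_rot: [0.528, -0.484, -0.506, -0.48]
ft_force: [0.3, 0.5, 0.4]
grip_width: 0.621
```

Run:
```python
from h import *
go(.574,.164,.05,94.5)
c=cam("wrist"); cv2.imwrite('pics/w12.png',c['im'])
```

```text
t 18.1 pos [0.602  0.1639 0.1126] jaw 94.03 tilt [ 0.02  -0.024 -1.   ] shift [0.062  0.0291 0.0037]  turn -0.0081 F [0.3 0.5 0.4] w 0.621
```

View pics/w12.png

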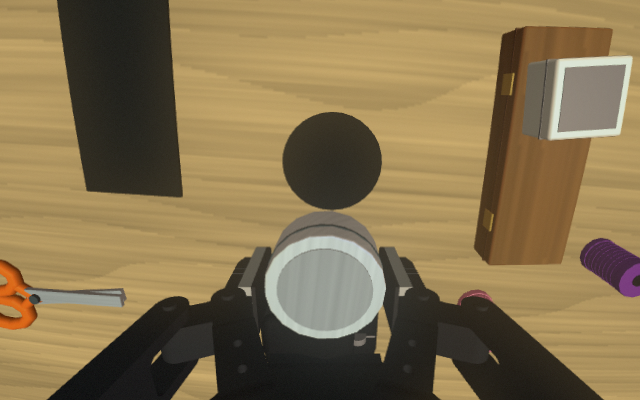

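Run:
```python
from h import *
c=cam("wrist"); g=c["im"].max(2); m=(g<50).astype(np.uint8); m[:100]=0;m[208:]=0;m[:,:270]=0;m[:,400:]=0
for cnt in cv2.findContours(m,cv2.RETR_EXTERNAL,cv2.CHAIN_APPROX_NONE)[0]:
    if cv2.contourArea(cnt)>800: print(cv2.boundingRect(cnt),rect(c,cnt,.004))
go(.574,.164,.05,94.5)
```

```text
(316, 149, 40, 49) [581.8 165.9  40.   28.8 -13.7 582.  166.8  40.1]
t 18.2 pos [0.602  0.1646 0.1126] jaw 94.10 tilt [ 0.02  -0.025 -0.999] shift [0.062  0.0291 0.003 ]  turn -0.0070 F [ 0.2 -0.1 -0.4] w 0.619
```

Run:
```python
from h import *
c=cam("wrist"); g=cv2.cvtColor(c["im"],cv2.COLOR_BGR2GRAY); m=(g<65).astype(np.uint8); m[:100]=0;m[209:]=0;m[:,:270]=0;m[:,400:]=0
for cnt in cv2.findContours(m,cv2.RETR_EXTERNAL,cv2.CHAIN_APPROX_NONE)[0]:
    if cv2.contourArea(cnt)>800: print(cv2.boundingRect(cnt),rect(c,cnt,.004))
```

```text
(282, 112, 99, 97) [573.3 163.8  76.4  76.3  66.3 573.4 163.6  76.9]
```

Emit:
play_rows(increments="0.01 0.01 0.001 -0.007;0.01 0.01 0.001 0;0.01 0.009 0 0;0.01 0 0 0;0 0 0 0;0 0 0 0")

```text
clock: 18.9
position: [0.5728, 0.1714, 0.0706]
ee_rot: [0.532, -0.478, -0.511, -0.477]
ft_force: [0.5, -0.6, 0.3]
grip_width: 0.618
```

Run:
```python
from h import *
go(.574,.164,.02,94.5)
```

```text
t 18.9 pos [0.5728 0.1714 0.0706] jaw 95.11 tilt [ 0.021 -0.021 -1.   ] shift [ 0.0507  0.0004 -0.0063]  turn 0.0106 F [ 0.5 -0.6  0.3] w 0.618
```

Emit:
play_rows(increments="0.012 0 -0.003 0;0.012 0 -0.003 0;0.01 0 0 0;0 0 0 0;0 0 0 0")

```text
clock: 19.4
position: [0.5753, 0.1639, 0.0339]
ee_rot: [0.532, -0.478, -0.511, -0.477]
ft_force: [-0.3, -0.4, -0.7]
grip_width: 0.62
```

Run:
```python
from h import *
go(.5737,.164,.018,94.5)
c=cam("wrist"); cv2.imwrite('pics/w13.png',c['im'])
```

```text
t 19.4 pos [0.5753 0.1639 0.0339] jaw 95.07 tilt [ 0.022 -0.021 -1.   ] shift [0.0158 0.0019 0.0006]  turn 0.0100 F [-0.3 -0.4 -0.7] w 0.620
```

View pics/w13.png

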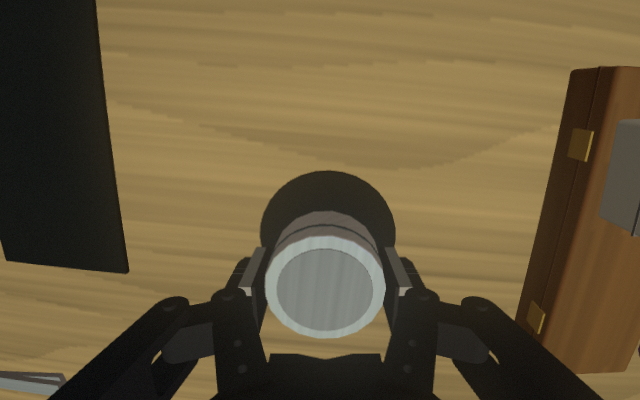

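Emit:
play_rows(increments="0.006 0.0015 0.0005 0;0.004 0 0 0;0 0 0 0;0 0 0 0")

```text
clock: 19.85
position: [0.5742, 0.1645, 0.0237]
ee_rot: [0.533, -0.477, -0.511, -0.477]
ft_force: [-0.2, 0.3, 0.3]
grip_width: 0.619
```

Emit:
play_rows(increments="0.002 0 0 0;0.0015 0 0 0;0 0 0 0")

```text
clock: 20.15
position: [0.5746, 0.1646, 0.0204]
ee_rot: [0.533, -0.477, -0.511, -0.477]
ft_force: [0.7, 0.1, -0.7]
grip_width: 0.619
```

Emit:
play_rows(increments="0.0015 0 0 0;0.001 0 0 0;0 0 0 0")

```text
clock: 20.45
position: [0.5747, 0.1646, 0.0177]
ee_rot: [0.533, -0.477, -0.511, -0.477]
ft_force: [0.5, 0.2, 0.3]
grip_width: 0.618
```

Run:
```python
from h import *
go(.5737,.164,.018,94.5)
```

```text
t 20.4 pos [0.5747 0.1646 0.0177] jaw 95.09 tilt [ 0.024 -0.02  -1.   ] shift [-0.0003  0.001  -0.0005]  turn 0.0103 F [0.5 0.2 0.3] w 0.618
```

Emit:
play_rows(increments="0.0015 0.001 0 0;0.0005 0 0 0;0 0 0 0")

```text
clock: 20.75
position: [0.5745, 0.1646, 0.0169]
ee_rot: [0.533, -0.476, -0.51, -0.478]
ft_force: [-0.0, 0.2, -0.3]
grip_width: 0.616
```

Emit:
play_rows(increments="0.0015 0 0 0;0 0 0 0")

```text
clock: 20.95
position: [0.5748, 0.1647, 0.017]
ee_rot: [0.533, -0.476, -0.51, -0.478]
ft_force: [0.8, 0.2, 0.3]
grip_width: 0.618
```

Run:
```python
from h import *
go(.5737,.164,.018,94.5)
```

```text
t 20.9 pos [0.5748 0.1647 0.017 ] jaw 95.07 tilt [ 0.026 -0.019 -0.999] shift [-0.001   0.0012 -0.0007]  turn 0.0100 F [0.8 0.2 0.3] w 0.618
```

Emit:
play_rows(increments="0 0.001 -0.0005 0;0 0 0 0;0 0 0 0;0 0 0 0;0 0 0 0;-0.005 0 0 0;-0.015 0 0 0;-0.02 0 0 0;-0.03 0 0 0;-0.03 0 0 0;0 0 0 0;0 0 0 0", hand=-1)

```text
clock: 22.15
position: [0.5712, 0.1663, 0.1258]
ee_rot: [0.533, -0.475, -0.51, -0.479]
ft_force: [0.3, -0.0, -0.2]
grip_width: 0.997
```

Run:
```python
from h import *
go(.511,.309,.15,98)
c=cam("wrist"); cv2.imwrite('pics/w14.png',c['im'])
print(proj(c,[.5737,.164,.034]),proj(c,[.5737,.164,.004]))
hs=cv2.cvtColor(c["im"],cv2.COLOR_BGR2HSV)
m=((hs[...,1]<60)&(hs[...,2]>85)).astype(np.uint8)
for cnt in cv2.findContours(m,cv2.RETR_EXTERNAL,cv2.CHAIN_APPROX_NONE)[0]:
    if cv2.contourArea(cnt)>800:
        print(cv2.boundingRect(cnt),rect(c,cnt,.034),rect(c,cnt,.06))
```

```text
t 22.1 pos [0.5712 0.1663 0.1258] jaw 95.07 tilt [ 0.028 -0.019 -0.999] shift [-0.0285  0.0466  0.1469]  turn -0.0511 F [ 0.3 -0.  -0.2] w 0.997
[[325.13331671 206.19460723]] [[325.83811145 193.8606489 ]]
(290, 166, 71, 74) [571.9 163.6  59.1  53.7   5.6 572.1 163.9  59.8] [562.4 163.3  52.2  47.4   5.6 562.6 163.5  52.9]
(499, 110, 97, 76) [514.2 319.4  67.3  53.7 -81.1 514.  319.5  83.9] [511.3 301.   59.5  47.4 -81.1 511.2 301.2  74.2]
```

View pics/w14.png

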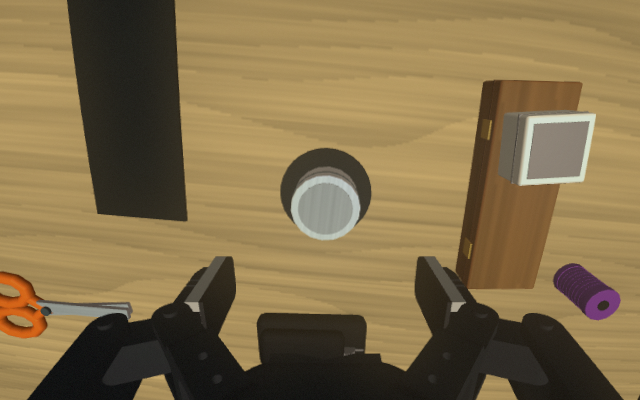

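The tin is centred on its pad: top at (326,207), predicted (325,206). Now the box.

Emit:
play_rows(increments="-0.005 0.006 0.02 -0.05;-0.005 0.008 0.025 0;-0.005 0.008 0.025 0;-0.005 0.008 0.025 0;-0.005 0.008 0.025 0;-0.003 0.008 0.025 0;0 0 0 0;0 0 0 0")

```text
clock: 23.0
position: [0.4966, 0.3135, 0.146]
ee_rot: [0.547, -0.461, -0.527, -0.459]
ft_force: [-0.1, -1.5, -0.3]
grip_width: 0.996
```

Run:
```python
from h import *
go(.511,.309,.10,98)
c=cam("wrist"); cv2.imwrite('pics/w15.png',c['im'])
hs=cv2.cvtColor(c["im"],cv2.COLOR_BGR2HSV)
m=((hs[...,1]<45)&(hs[...,2]>140)).astype(np.uint8); m[:,:230]=0;m[:,440:]=0
for cnt in cv2.findContours(m,cv2.RETR_EXTERNAL,cv2.CHAIN_APPROX_NONE)[0]:
    if cv2.contourArea(cnt)>500:
        print(cv2.boundingRect(cnt),rect(c,cnt,.06))
```

```text
t 23.0 pos [0.4966 0.3135 0.146 ] jaw 98.82 tilt [ 0.02  -0.022 -1.   ] shift [ 0.0463 -0.0128 -0.0055]  turn 0.0144 F [-0.1 -1.5 -0.3] w 0.996
(290, 197, 61, 54) [511.2 309.2  44.3  43.7 -81.2 510.9 309.2  60.7]
```

View pics/w15.png

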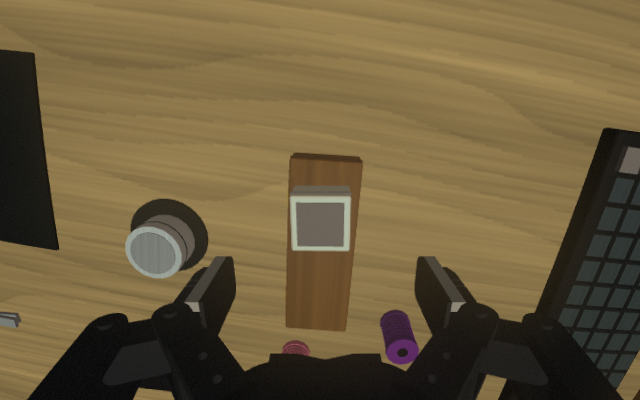

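Emit:
play_rows(increments="0.01 -0.006 -0.003 0;0.012 -0.006 -0.002 0;0.012 0 0 0;0.01 0 0 0;0 0 0 0;0 0 0 0")

```text
clock: 23.65
position: [0.5118, 0.3051, 0.0956]
ee_rot: [0.546, -0.464, -0.526, -0.458]
ft_force: [-0.3, -0.3, 0.3]
grip_width: 1.001
```

Run:
```python
from h import *
go(.511,.3092,.042,98.8)
c=cam("wrist"); cv2.imwrite('pics/w16.png',c['im'])
hs=cv2.cvtColor(c["im"],cv2.COLOR_BGR2HSV)
m=((hs[...,1]<45)&(hs[...,2]>140)).astype(np.uint8); m[:,:240]=0;m[:,420:]=0
for cnt in cv2.findContours(m,cv2.RETR_EXTERNAL,cv2.CHAIN_APPROX_NONE)[0]:
    if cv2.contourArea(cnt)>500:
        print(cv2.boundingRect(cnt),rect(c,cnt,.06))
```

```text
t 23.6 pos [0.5118 0.3051 0.0956] jaw 98.59 tilt [ 0.017 -0.025 -1.   ] shift [0.0535 0.0008 0.0056]  turn -0.0037 F [-0.3 -0.3  0.3] w 1.001
(297, 202, 77, 68) [511.1 309.2  44.3  43.6 -81.3 511.  309.   61.3]
```

Emit:
play_rows(increments="0.012 0.001 0.003 -0.0035;0.014 0 0.002 0;0.014 0 0 0;0.01 0 0 0;0 0 0 0;0 0 0 0")

```text
clock: 24.3
position: [0.5102, 0.3096, 0.0411]
ee_rot: [0.547, -0.463, -0.527, -0.457]
ft_force: [-0.5, 0.5, 0.2]
grip_width: 1.001
```

Run:
```python
from h import *
go(.511,.3092,.042,98.8)
```

```text
t 24.3 pos [0.5102 0.3096 0.0411] jaw 98.87 tilt [ 0.017 -0.025 -1.   ] shift [-0.0009 -0.0007 -0.0006]  turn 0.0013 F [-0.5  0.5  0.2] w 1.001
```

Emit:
play_rows(increments="-0.001 -0.0005 0 0;0 0 0 0;0 0 0 0;0 0 0 0;0 0 0 0;0 0 0 0;0 0 0 0", hand=1, squeeze=40)

```text
clock: 25.0
position: [0.5119, 0.3102, 0.0443]
ee_rot: [0.548, -0.462, -0.527, -0.458]
ft_force: [-0.3, 0.8, -0.4]
grip_width: 0.531
```

Run:
```python
from h import *
go(.511,.3092,.042,98.8)
c=cam("wrist"); cv2.imwrite('pics/w17.png',c['im'])
```

```text
t 25.0 pos [0.5119 0.3102 0.0443] jaw 98.84 tilt [ 0.019 -0.023 -1.   ] shift [ 0.0023  0.0011 -0.0008]  turn 0.0007 F [-0.3  0.8 -0.4] w 0.531
```

View pics/w17.png

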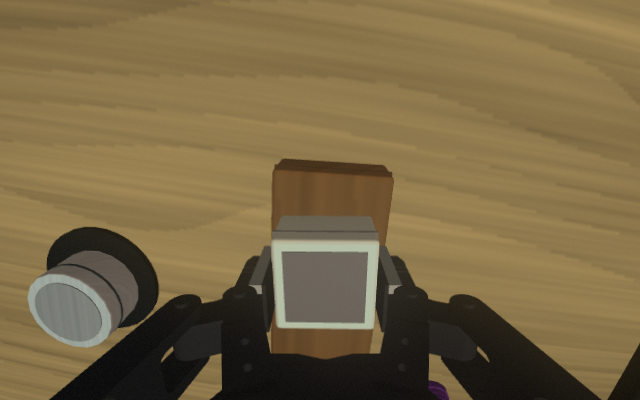

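Emit:
play_rows(increments="-0.01 0 0 0;-0.015 0 0 0;-0.02 0 0 0;-0.02 0 0 0;-0.02 0 0 0;-0.015 0 -0.01 0;0 0 -0.02 0.04;0 0 -0.025 0.04;0 0 -0.025 0.04;0 0 -0.025 0.04;0 0 -0.025 0.04;0 0 -0.025 0.04;0 0 -0.025 0;0 0 -0.025 0;0 0 -0.025 0;0 0 -0.025 0;0 0 -0.02 0;0 0 0 0")

```text
clock: 26.85
position: [0.4988, 0.0069, 0.1569]
ee_rot: [-0.476, 0.533, 0.456, 0.53]
ft_force: [-0.4, 1.1, 0.1]
grip_width: 0.527
```

Run:
```python
from h import *
go(.4925,-.316,.13,84.2)
```

```text
t 26.9 pos [0.4988 0.0069 0.1569] jaw 82.53 tilt [ 0.015 -0.025 -1.   ] shift [ 0.0348 -0.0351 -0.3203]  turn -0.0291 F [-0.4  1.1  0.1] w 0.527
```

Emit:
play_rows(increments="0 -0.003 -0.025 -0.015;0 -0.003 -0.026 -0.014;0 -0.003 -0.026 0;0 -0.003 -0.026 0;0 -0.003 -0.026 0;0 -0.003 -0.026 0;0 -0.003 -0.026 0;0 -0.003 -0.026 0;0 -0.003 -0.026 0;0 -0.003 -0.026 0;0 -0.003 -0.025 0;0 0 -0.02 0;0 0 0 0;0 0 0 0")

```text
clock: 28.25
position: [0.4897, -0.3136, 0.1607]
ee_rot: [-0.478, 0.53, 0.462, 0.527]
ft_force: [-0.0, 0.1, -1.2]
grip_width: 0.535
```

Run:
```python
from h import *
go(.4925,-.316,.08,84.2)
c=cam("wrist"); cv2.imwrite('pics/w18.png',c['im'])
```

```text
t 28.2 pos [ 0.4897 -0.3136  0.1607] jaw 83.28 tilt [ 0.011 -0.019 -1.   ] shift [ 0.0807 -0.002  -0.0006]  turn -0.0161 F [-0.   0.1 -1.2] w 0.535
```

View pics/w18.png

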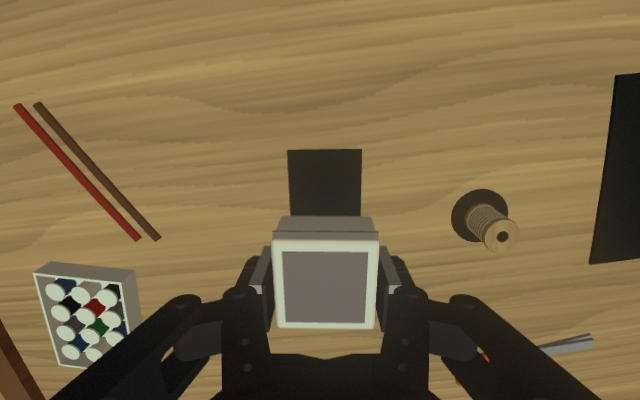

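```bash
cat >> h.py <<'E'
def edges(c,x0,y0,x1,y1,thr,z):
    g=cv2.cvtColor(c["im"],cv2.COLOR_BGR2GRAY)[y0:y1,x0:x1].astype(float)
    L=[];Rr=[];T=[]
    def sub(v): # first crossing below thr
        i=np.argmax(v<thr); 
        return i-1+(v[i-1]-thr)/(v[i-1]-v[i]) if i>0 else None
    for r in range(g.shape[0]):
        a=sub(g[r]); b=sub(g[r][::-1])
        if a is not None and b is not None: L.append((x0+a,y0+r)); Rr.append((x1-1-b,y0+r))
    for k in range(g.shape[1]):
        a=sub(g[:,k])
        if a is not None: T.append((x0+k,y0+a))
    out={}
    for n,p in(("L",L),("R",Rr),("T",T)):
        P=cast(c,p,z)[:,:2]
        for _ in range(3):
            vx,vy,px,py=cv2.fitLine((P*1000).astype(np.float32),cv2.DIST_HUBER,0,.01,.01).ravel()
            d=np.abs((P[:,0]*1000-px)*vy-(P[:,1]*1000-py)*vx); P=P[d<max(1.0,np.median(d)*2.5)]
        out[n]=(np.degrees(np.arctan2(vy,vx)).round(2),px.round(1),py.round(1),len(P))
    return out
E
python3 - <<'E'
from h import *
go(.4925,-.316,.08,84.2)
c=cam("wrist")
print(edges(c,270,130,380,205,65,.004))
E
```

```text
t 28.3 pos [ 0.4896 -0.3137  0.1607] jaw 83.28 tilt [ 0.011 -0.019 -1.   ] shift [ 0.0808 -0.0021 -0.0005]  turn -0.0160 F [-0.8  0.4 -0.8] w 0.530
{'L': (np.float32(-5.93), np.float32(486.1), np.float32(-351.7), 55), 'R': (np.float32(-6.16), np.float32(490.0), np.float32(-283.0), 56), 'T': (np.float32(84.1), np.float32(457.9), np.float32(-313.9), 74)}
```

Emit:
play_rows(increments="0.015 -0.002 -0.003 -0.0125;0.015 -0.002 0 0;0.015 0 0 0;0.015 0 0 0;0.015 0 0 0;0 0 0 0;0 0 0 0")

```text
clock: 29.05
position: [0.4953, -0.3123, 0.076]
ee_rot: [-0.481, 0.525, 0.47, 0.522]
ft_force: [-0.1, -0.0, -0.3]
grip_width: 0.533
```

Run:
```python
from h import *
go(.4935,-.317,.02,84)
```

```text
t 29.1 pos [ 0.4953 -0.3123  0.076 ] jaw 84.53 tilt [ 0.008 -0.015 -1.   ] shift [ 0.0561  0.0019 -0.004 ]  turn 0.0092 F [-0.1 -0.  -0.3] w 0.533
```

Emit:
play_rows(increments="0.01 0.001 -0.002 0.009;0.01 0.001 -0.002 0;0.01 0 0 0;0.008 0 0 0;0 0 0 0;0 0 0 0")

```text
clock: 29.65
position: [0.4936, -0.317, 0.0353]
ee_rot: [-0.479, 0.527, 0.467, 0.524]
ft_force: [-0.0, 0.8, 0.0]
grip_width: 0.534
```

Run:
```python
from h import *
go(.4935,-.317,.02,84)
c=cam("wrist"); cv2.imwrite('pics/w19.png',c['im'])
print(edges(c,230,160,420,212,65,.004))
hs=cv2.cvtColor(c["im"],cv2.COLOR_BGR2HSV)
m=((hs[...,1]<45)&(hs[...,2]>140)).astype(np.uint8); m[:,:265]=0;m[:,385:]=0
for cnt in cv2.findContours(m,cv2.RETR_EXTERNAL,cv2.CHAIN_APPROX_NONE)[0]:
    if cv2.contourArea(cnt)>1500:
        for z in(.05,.054,.058): print(z,cv2.boundingRect(cnt),rect(c,cnt,z))
```

```text
t 29.6 pos [ 0.4936 -0.317   0.0353] jaw 83.98 tilt [ 0.009 -0.015 -1.   ] shift [0.0153 0.0003 0.0002]  turn -0.0003 F [-0.   0.8  0. ] w 0.534
{'L': (np.float32(-6.27), np.float32(461.9), np.float32(-349.2), 32), 'R': (np.float32(-5.79), np.float32(470.4), np.float32(-280.8), 32), 'T': (np.float32(84.08), np.float32(457.4), np.float32(-314.8), 126)}
0.05 (272, 241, 107, 88) [ 494.4 -317.7   45.1   44.9   84.2  494.4 -317.7   62.1]
0.054 (272, 241, 107, 88) [ 491.8 -317.3   43.6   43.4   84.2  491.7 -317.4   60.1]
0.058 (272, 241, 107, 88) [ 489.1 -317.    42.1   41.9   84.2  489.  -317.1   58. ]
```

View pics/w19.png

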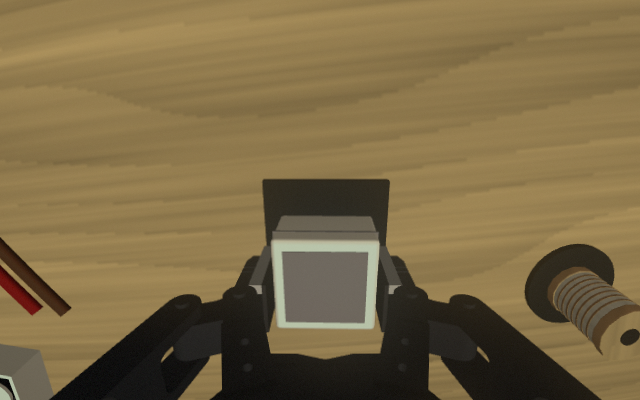

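Emit:
play_rows(increments="0.006 0 0 0;0.004 0 0 0;0 0 0 0;0.002 0 0 0;0 0 0 0")

```text
clock: 30.2
position: [0.4944, -0.3173, 0.0232]
ee_rot: [-0.48, 0.526, 0.466, 0.525]
ft_force: [0.5, -0.1, -0.8]
grip_width: 0.532
```

Emit:
play_rows(increments="0.0015 0 0 0;0.001 0 0 0;0 0 0 0")

```text
clock: 30.5
position: [0.4946, -0.3175, 0.0208]
ee_rot: [-0.48, 0.526, 0.466, 0.525]
ft_force: [0.6, 1.1, -0.5]
grip_width: 0.527
```

Emit:
play_rows(increments="0.0015 0 0 0;0.001 0 0 0;0 0 0 0")

```text
clock: 30.8
position: [0.4947, -0.3175, 0.0181]
ee_rot: [-0.48, 0.526, 0.466, 0.525]
ft_force: [-0.9, -0.1, -0.4]
grip_width: 0.529
```

Run:
```python
from h import *
go(.4935,-.317,.017,84)
```

```text
t 30.8 pos [ 0.4947 -0.3175  0.0181] jaw 83.99 tilt [ 0.012 -0.016 -1.   ] shift [0.0011 0.0012 0.0004]  turn -0.0002 F [-0.9 -0.1 -0.4] w 0.529
```

Emit:
play_rows(increments="0.001 0.001 0 0;0.001 0 0 0;0 0 0 0")

```text
clock: 31.1
position: [0.4945, -0.3177, 0.0178]
ee_rot: [-0.481, 0.526, 0.466, 0.525]
ft_force: [0.5, -0.0, -0.6]
grip_width: 0.534
```

Emit:
play_rows(increments="0.0015 0 0 0;0 0 0 0")

```text
clock: 31.3
position: [0.495, -0.318, 0.0175]
ee_rot: [-0.481, 0.525, 0.465, 0.525]
ft_force: [-0.2, 0.2, 0.1]
grip_width: 0.528
```

Run:
```python
from h import *
go(.4935,-.317,.017,84)
```

```text
t 31.3 pos [ 0.495  -0.318   0.0175] jaw 83.99 tilt [ 0.015 -0.016 -1.   ] shift [0.0005 0.0016 0.0009]  turn -0.0001 F [-0.2  0.2  0.1] w 0.528
```

In contact (z has stalled), so I release and lift.

Emit:
play_rows(increments="0 0.001 0.0005 0;0 0 0 0;0 0 0 0;0 0 0 0;0 0 0 0;-0.005 0 0 0;-0.015 0 0 0;-0.02 0 0 0;-0.03 0 0 0;-0.03 0 0 0;-0.03 0 0 0;0 0 0 0;0 0 0 0", hand=-1)

```text
clock: 32.6
position: [0.4916, -0.3157, 0.1588]
ee_rot: [-0.482, 0.525, 0.464, 0.526]
ft_force: [-0.1, -0.2, 0.4]
grip_width: 1.001
```

Run:
```python
from h import *
go(.55,.3135,.15,94.5)
c=cam("wrist"); cv2.imwrite('pics/w20.png',c['im'])
print(proj(c,[.4927,-.317,.034]))
hs=cv2.cvtColor(c["im"],cv2.COLOR_BGR2HSV)
m=((hs[...,1]<45)&(hs[...,2]>140)).astype(np.uint8); m[:,:230]=0;m[:,420:]=0
for cnt in cv2.findContours(m,cv2.RETR_EXTERNAL,cv2.CHAIN_APPROX_NONE)[0]:
    if cv2.contourArea(cnt)>500: print(cv2.boundingRect(cnt),rect(c,cnt,.034))
g=cv2.cvtColor(c["im"],cv2.COLOR_BGR2GRAY)
print(edges(c,270,130,390,180,65,.004))
c=cam("scene"); crop(c,210,120,330,210,6,'s20.png')
```

```text
t 32.6 pos [ 0.4916 -0.3157  0.1588] jaw 83.92 tilt [ 0.017 -0.018 -1.   ] shift [-0.0014  0.0085  0.6319]  turn -0.1847 F [-0.1 -0.2  0.4] w 1.001
[[326.72482975 192.42685691]]
(299, 170, 53, 49) [ 494.5 -318.5   44.4   43.6   84.1  494.7 -318.7   60.9]
{'L': (np.float32(-5.91), np.float32(469.9), np.float32(-350.1), 33), 'R': (np.float32(-5.99), np.float32(477.2), np.float32(-281.6), 33), 'T': (np.float32(83.95), np.float32(458.5), np.float32(-310.1), 75)}
```

View pics/w20.png

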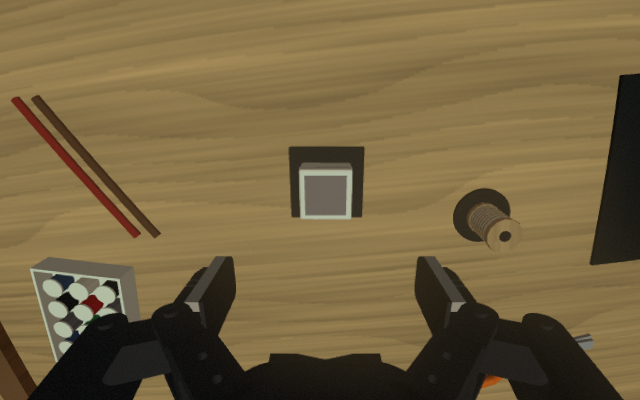

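View pics/s20.png

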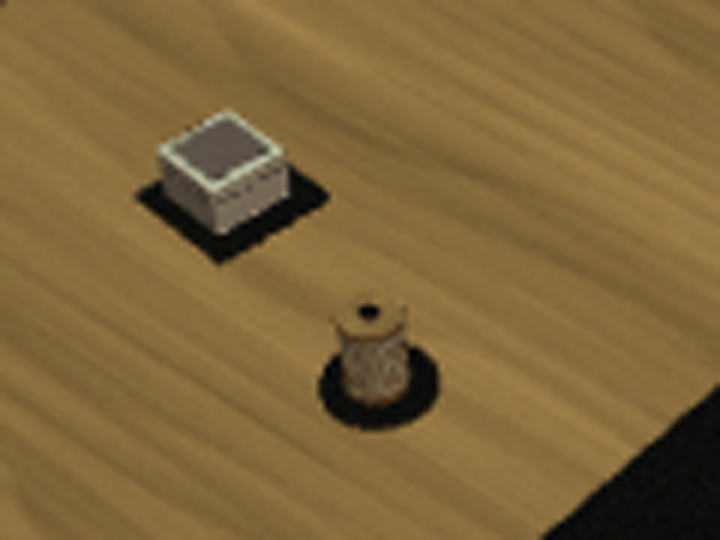

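Wrist view: the box is on the square pad, about 1.5 mm off centre and aligned within about 0.1°, and the reel still stands. Now the case.

Emit:
play_rows(increments="0 0 0.02 -0.046;0 0 0.028 -0.046;0 0 0.028 -0.046;0 0 0.028 -0.046;0 -0.003 0.028 0;0 -0.003 0.028 0;0 -0.003 0.028 0;0 -0.003 0.028 0;0 -0.003 0.028 0;0 -0.003 0.028 0;0 -0.003 0.028 0;0 -0.003 0.028 0;0 -0.003 0.028 0;0 -0.003 0.028 0;0 0 0 0")

```text
clock: 34.2
position: [0.4844, 0.0976, 0.1379]
ee_rot: [0.53, -0.477, -0.525, -0.464]
ft_force: [-0.1, 0.7, -0.4]
grip_width: 1.002
```

Run:
```python
from h import *
go(.55,.3135,.15,94.5)
```

```text
t 34.2 pos [0.4844 0.0976 0.1379] jaw 96.56 tilt [-0.008 -0.019 -1.   ] shift [-0.0166 -0.0897  0.2067]  turn 0.0359 F [-0.1  0.7 -0.4] w 1.002
```

Emit:
play_rows(increments="-0.003 -0.01 0.025 0.018;-0.003 -0.012 0.026 0.018;-0.003 -0.012 0.026 0;-0.003 -0.012 0.026 0;-0.003 -0.012 0.026 0;-0.003 -0.012 0.026 0;0 -0.012 0.026 0;0 -0.008 0.02 0;0 0 0 0;0 0 0 0")

```text
clock: 35.2
position: [0.5498, 0.3133, 0.1416]
ee_rot: [0.523, -0.49, -0.521, -0.464]
ft_force: [-0.1, -1.6, 0.1]
grip_width: 0.999
```

Run:
```python
from h import *
go(.55,.3135,.10,94.5)
c=cam("wrist"); cv2.imwrite('pics/w21.png',c['im'])
print(proj(c,[.55,.3135,.03]))
```

```text
t 35.2 pos [0.5498 0.3133 0.1416] jaw 95.18 tilt [-0.023 -0.028 -0.999] shift [ 0.0415 -0.0012  0.0012]  turn 0.0119 F [-0.1 -1.6  0.1] w 0.999
[[329.45157085 201.97692147]]
```

View pics/w21.png

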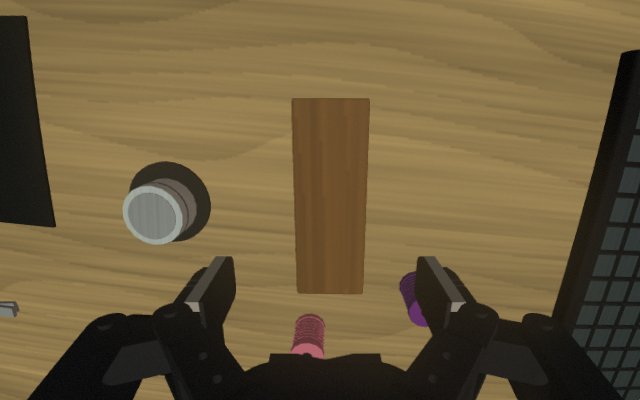

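Run:
```python
from h import *
c=cam("wrist"); lab=cv2.cvtColor(c["im"],cv2.COLOR_BGR2LAB).astype(int); hs=cv2.cvtColor(c["im"],cv2.COLOR_BGR2HSV).astype(int)
print(hs[200,330],hs[200,400],hs[110,340],hs[60,340])
m=((hs[...,2]<115)&(hs[...,1]>100)).astype(np.uint8); m[:85]=0;m[300:]=0;m[:,:275]=0;m[:,385:]=0
m=cv2.morphologyEx(m,cv2.MORPH_OPEN,np.ones((5,5)))
for cnt in cv2.findContours(m,cv2.RETR_EXTERNAL,cv2.CHAIN_APPROX_NONE)[0]:
    if cv2.contourArea(cnt)>2000: print(cv2.boundingRect(cnt),rect(c,cnt,.03))
```

```text
[ 16 153 112] [ 20 117 152] [ 16 149 106] [ 20 118 147]
(292, 98, 78, 196) [552.  313.9 168.7  59.7   5.2 552.1 313.8 177.2]
```

Emit:
play_rows(increments="0.014 -0.001 0.001 0;0.016 -0.001 0.001 0;0.016 0 0 0;0.016 0 0 0;0.012 0 0 0;0 0 0 0;0 0 0 0")

```text
clock: 36.0
position: [0.5492, 0.3073, 0.0595]
ee_rot: [0.522, -0.492, -0.52, -0.464]
ft_force: [0.2, -0.5, 1.0]
grip_width: 0.998
```

Run:
```python
from h import *
go(.552,.3139,.014,95.2)
c=cam("wrist"); cv2.imwrite('pics/w22.png',c['im'])
```

```text
t 36.0 pos [0.5492 0.3073 0.0595] jaw 94.87 tilt [-0.025 -0.031 -0.999] shift [ 0.0452 -0.0046  0.0076]  turn -0.0058 F [ 0.2 -0.5  1. ] w 0.998
```

View pics/w22.png

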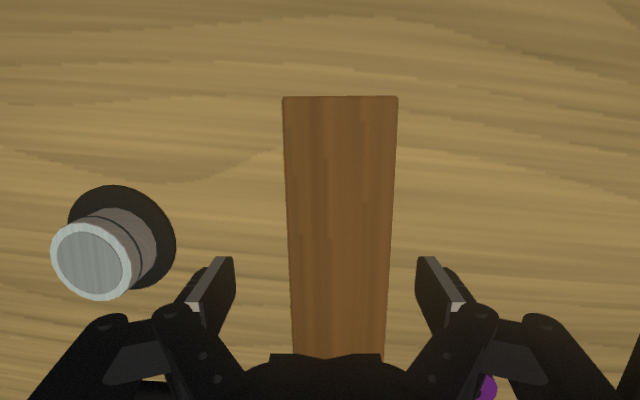

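Emit:
play_rows(increments="0 -0.002 0.004 -0.006;0.004 -0.002 0.004 0;0.01 0 0 0;0.01 0 0 0;0 0 0 0;0 0 0 0")

```text
clock: 36.65
position: [0.5531, 0.3167, 0.0348]
ee_rot: [0.523, -0.489, -0.521, -0.464]
ft_force: [0.1, -0.3, -0.4]
grip_width: 1.003
```

Run:
```python
from h import *
go(.552,.3139,.014,95.2)
```

```text
t 36.6 pos [0.5531 0.3167 0.0348] jaw 95.27 tilt [-0.022 -0.029 -0.999] shift [ 0.0209  0.0008 -0.0021]  turn 0.0012 F [ 0.1 -0.3 -0.4] w 1.003
```

Emit:
play_rows(increments="0.006 0 -0.002 0;0.006 0.001 0 0;0.004 0 0 0;0.002 0 0 0;0 0 0 0;0 0 0 0")

```text
clock: 37.25
position: [0.5518, 0.3134, 0.0154]
ee_rot: [0.523, -0.49, -0.521, -0.464]
ft_force: [0.5, -0.1, 0.1]
grip_width: 0.998
```

Run:
```python
from h import *
go(.552,.3139,.014,95.2)
c=cam("wrist"); cv2.imwrite('pics/w23.png',c['im'])
```

```text
t 37.2 pos [0.5518 0.3134 0.0154] jaw 95.24 tilt [-0.022 -0.029 -0.999] shift [ 0.0014 -0.0003  0.0005]  turn 0.0007 F [ 0.5 -0.1  0.1] w 0.998
```

View pics/w23.png

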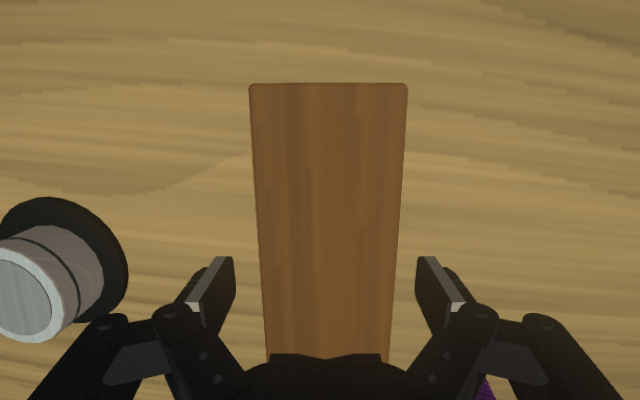

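Emit:
play_rows(increments="0.002 0 0 0;0 0 0 0;0 0 0 0;0 0 0 0;0 0 0 0;0 0 0 0", hand=1, squeeze=70)

```text
clock: 37.9
position: [0.5523, 0.3137, 0.0142]
ee_rot: [0.523, -0.489, -0.521, -0.464]
ft_force: [0.2, 0.2, 1.2]
grip_width: 0.687
```

Run:
```python
from h import *
go(.552,.3139,.014,95.2)
```

```text
t 37.9 pos [0.5523 0.3137 0.0142] jaw 95.23 tilt [-0.021 -0.028 -0.999] shift [0.0002 0.0003 0.0003]  turn 0.0006 F [0.2 0.2 1.2] w 0.687
```

Emit:
play_rows(increments="-0.01 0 0 0;-0.01 0 0 0;-0.015 0 0 0;-0.015 0 0 0;-0.015 0 0 0;-0.015 0 0 0;-0.015 0 0 0;0 0 0 0;0 0 0 0")

```text
clock: 38.8
position: [0.5549, 0.3171, 0.1204]
ee_rot: [0.524, -0.488, -0.521, -0.465]
ft_force: [0.2, 0.0, -3.2]
grip_width: 0.687
```

Run:
```python
from h import *
go(.515,-.001,.11,90.5)
c=cam("wrist"); cv2.imwrite('pics/w24.png',c['im'])
c=cam("scene"); crop(c,300,160,480,320,4,'s24.png')
```

```text
t 38.8 pos [0.5549 0.3171 0.1204] jaw 95.24 tilt [-0.018 -0.026 -0.999] shift [ 0.0195  0.0684 -0.3128]  turn 0.0828 F [ 0.2  0.  -3.2] w 0.687
```

View pics/s24.png

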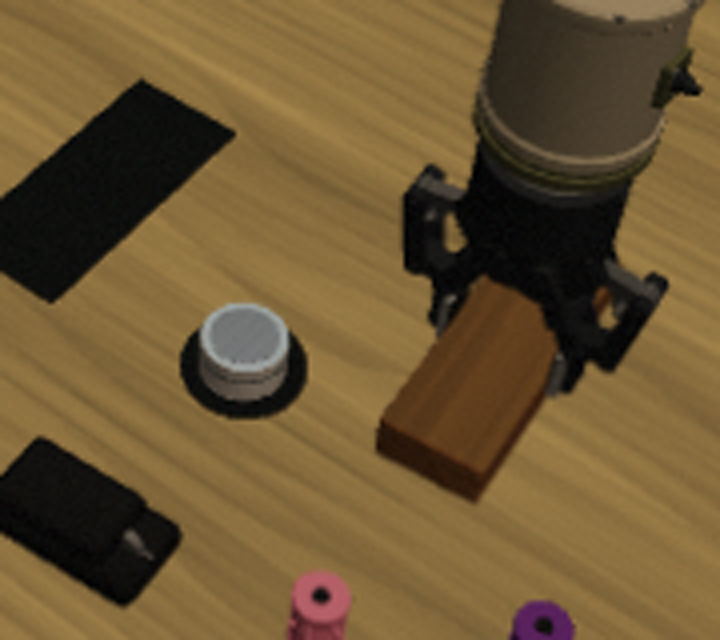

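Emit:
play_rows(increments="0 0.004 -0.015 0.02;0 0.003 -0.022 0.02;0 0.003 -0.022 0.02;0 0.003 -0.022 0.02;0 0.003 -0.022 0;0 0.003 -0.022 0;0 0.003 -0.022 0;0 0.003 -0.022 0;0 0.003 -0.022 0;0 0.003 -0.022 0;0 0.003 -0.022 0;0 0.003 -0.022 0;0 0.003 -0.02 0;0 0 -0.015 0;0 0 0 0;0 0 0 0")

```text
clock: 40.5
position: [0.5044, -0.0049, 0.1188]
ee_rot: [-0.495, 0.523, 0.496, 0.486]
ft_force: [0.4, 0.4, -2.2]
grip_width: 0.687
```

Run:
```python
from h import *
go(.515,-.001,.08,90.5)
c=cam("wrist"); cv2.imwrite('pics/w25.png',c['im'])
```

```text
t 40.5 pos [ 0.5044 -0.0049  0.1188] jaw 89.05 tilt [-0.039 -0.035 -0.999] shift [ 0.0382 -0.012   0.0055]  turn -0.0252 F [ 0.4  0.4 -2.2] w 0.687
```

View pics/w25.png

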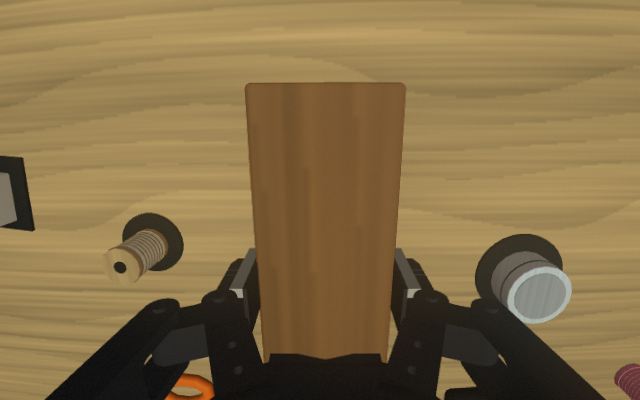

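Emit:
play_rows(increments="0.01 -0.006 0.003 -0.025;0.012 -0.006 0.003 0;0.012 0 0 0;0 0 0 0;0 0 0 0")

```text
clock: 41.05
position: [0.5153, 0.0034, 0.0793]
ee_rot: [-0.502, 0.515, 0.505, 0.477]
ft_force: [-0.4, -0.0, -1.9]
grip_width: 0.689
```

Run:
```python
from h import *
go(.5155,-.001,.05,90.5)
```

```text
t 41.0 pos [0.5153 0.0034 0.0793] jaw 90.88 tilt [-0.041 -0.035 -0.999] shift [ 0.0294 -0.0013 -0.0034]  turn 0.0067 F [-0.4 -0.  -1.9] w 0.689
```

Emit:
play_rows(increments="0.012 -0.001 -0.003 0.0065;0.012 0 0 0;0.01 0 0 0;0 0 0 0;0 0 0 0")

```text
clock: 41.55
position: [0.5146, -0.0014, 0.0422]
ee_rot: [-0.5, 0.517, 0.503, 0.479]
ft_force: [0.2, -1.2, -1.3]
grip_width: 0.687
```

Run:
```python
from h import *
go(.5155,-.001,.02,90.5)
c=cam("wrist"); cv2.imwrite('pics/w26.png',c['im'])
c=cam("scene"); crop(c,250,130,410,260,5,'s26.png')
```

```text
t 41.5 pos [ 0.5146 -0.0014  0.0422] jaw 90.46 tilt [-0.042 -0.035 -0.999] shift [ 0.0221 -0.0019  0.0011]  turn -0.0007 F [ 0.2 -1.2 -1.3] w 0.687
```

View pics/w26.png

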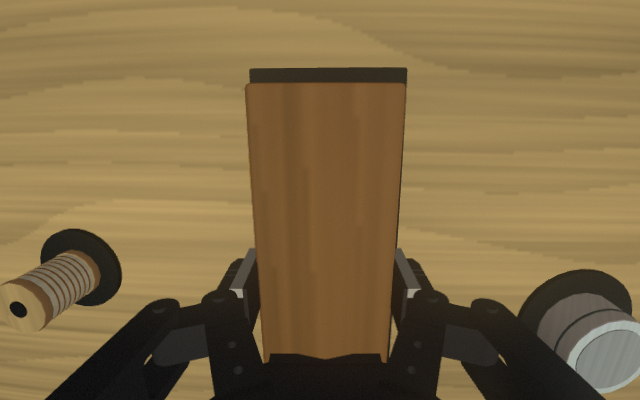

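View pics/s26.png

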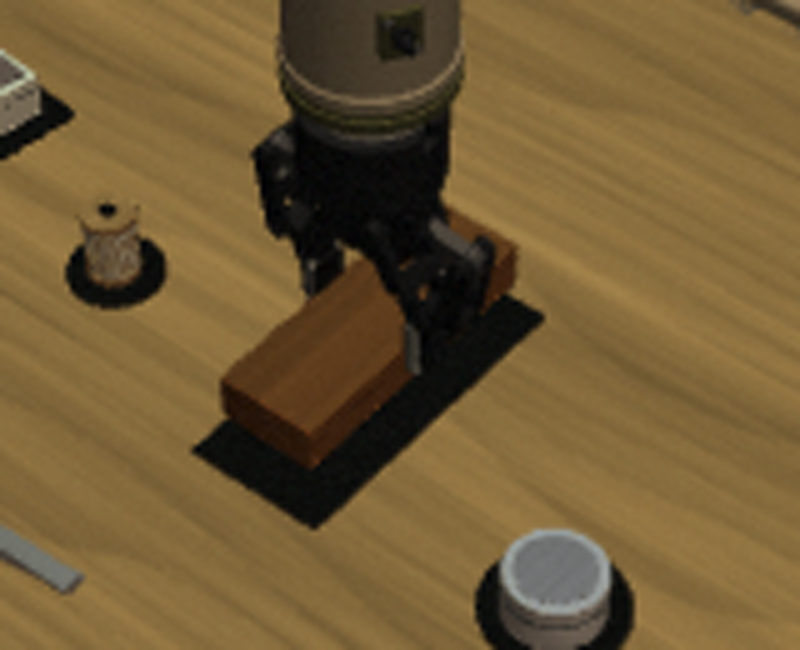

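Run:
```python
from h import *
c=cam("wrist"); crop(c,230,50,420,110,4,'w27.png')
a=cast(c,[[250,69],[407,68]],.004); b=cast(c,[[246,85],[406,84]],.057)
print(a.round(4),b.round(4)); print(np.degrees(np.arctan2(*(a[1]-a[0])[[0,1]])),np.degrees(np.arctan2(*(b[1]-b[0])[[0,1]])))
```

```text
[[ 0.4194 -0.0439  0.004 ]
 [ 0.4187  0.039   0.004 ]] [[ 0.432  -0.0318  0.057 ]
 [ 0.4314  0.0279  0.057 ]]
-0.48229091671886737 -0.549272329210471
```

View pics/w27.png

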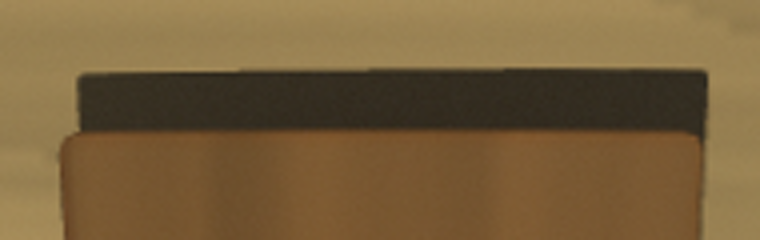

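Emit:
play_rows(increments="0.007 -0.001 0 0;0.006 0 0 0;0.003 0 0 0;0 0 0 0;0 0 0 0")

```text
clock: 42.2
position: [0.5159, -0.0016, 0.0259]
ee_rot: [-0.5, 0.516, 0.503, 0.479]
ft_force: [-0.6, 0.4, -2.4]
grip_width: 0.684
```

Run:
```python
from h import *
go(.5155,-.0015,.018,90.5)
```

```text
t 42.2 pos [ 0.5159 -0.0016  0.0259] jaw 90.47 tilt [-0.04  -0.035 -0.999] shift [0.0079 0.0001 0.0004]  turn -0.0006 F [-0.6  0.4 -2.4] w 0.684
```

Emit:
play_rows(increments="0.003 0 0 0;0.002 0 0 0;0 0 0 0")

```text
clock: 42.5
position: [0.5158, -0.0018, 0.0207]
ee_rot: [-0.5, 0.516, 0.503, 0.48]
ft_force: [-1.0, 0.2, -2.1]
grip_width: 0.686
```

Emit:
play_rows(increments="0.002 0 0 0;0 0 0 0;0 0 0 0")

```text
clock: 42.8
position: [0.5161, -0.0019, 0.0191]
ee_rot: [-0.501, 0.516, 0.503, 0.48]
ft_force: [-1.2, 0.1, -0.0]
grip_width: 0.684
```

Run:
```python
from h import *
go(.5155,-.0015,.018,90.5)
```

```text
t 42.8 pos [ 0.5161 -0.0019  0.0191] jaw 90.47 tilt [-0.038 -0.034 -0.999] shift [0.0012 0.0006 0.0004]  turn -0.0006 F [-1.2  0.1 -0. ] w 0.684
```

Emit:
play_rows(increments="0.001 0.0005 0 0;0.001 0 0 0;0 0 0 0")

```text
clock: 43.1
position: [0.516, -0.0018, 0.0187]
ee_rot: [-0.501, 0.516, 0.503, 0.48]
ft_force: [-1.2, -0.1, 2.9]
grip_width: 0.689
```

Run:
```python
from h import *
go(.5155,-.0015,.018,90.5)
```

```text
t 43.1 pos [ 0.516  -0.0018  0.0187] jaw 90.45 tilt [-0.037 -0.034 -0.999] shift [0.0007 0.0005 0.0004]  turn -0.0009 F [-1.2 -0.1  2.9] w 0.689
```

Emit:
play_rows(increments="0 0 0 0;0 0 0 0;0 0 0 0;0 0 0 0;0 0 0 0;-0.005 0 0 0;-0.01 0 0 0;-0.015 0 0 0;-0.02 0 0 0;-0.03 0 0 0;-0.03 0 0 0;-0.03 0 0 0;-0.03 0 0 0;0 0 0 0;0 0 0 0", hand=-1)

```text
clock: 44.6
position: [0.5226, 0.004, 0.2018]
ee_rot: [-0.501, 0.515, 0.502, 0.482]
ft_force: [-0.4, 0.6, 0.2]
grip_width: 1.002
```

Run:
```python
from h import *
go(.5155,-.0015,.2,90.5)
c=cam("wrist"); cv2.imwrite('pics/w28.png',c['im'])
hs=cv2.cvtColor(c["im"],cv2.COLOR_BGR2HSV).astype(int)
c=cam("scene"); crop(c,210,120,410,280,4,'s28.png')
```

```text
t 44.6 pos [0.5226 0.004  0.2018] jaw 90.41 tilt [-0.033 -0.033 -0.999] shift [ 0.0022  0.007  -0.0054]  turn -0.0015 F [-0.4  0.6  0.2] w 1.002
```

View pics/w28.png

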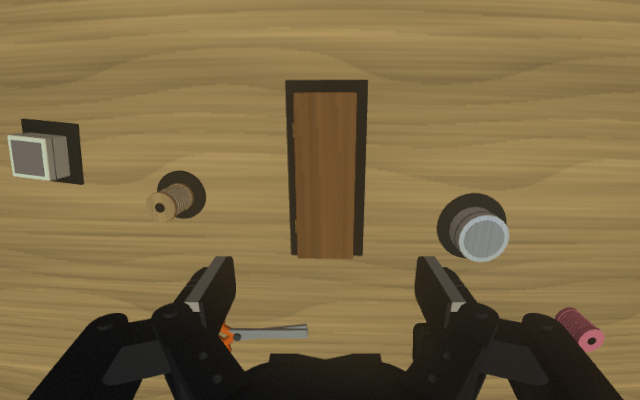

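View pics/s28.png

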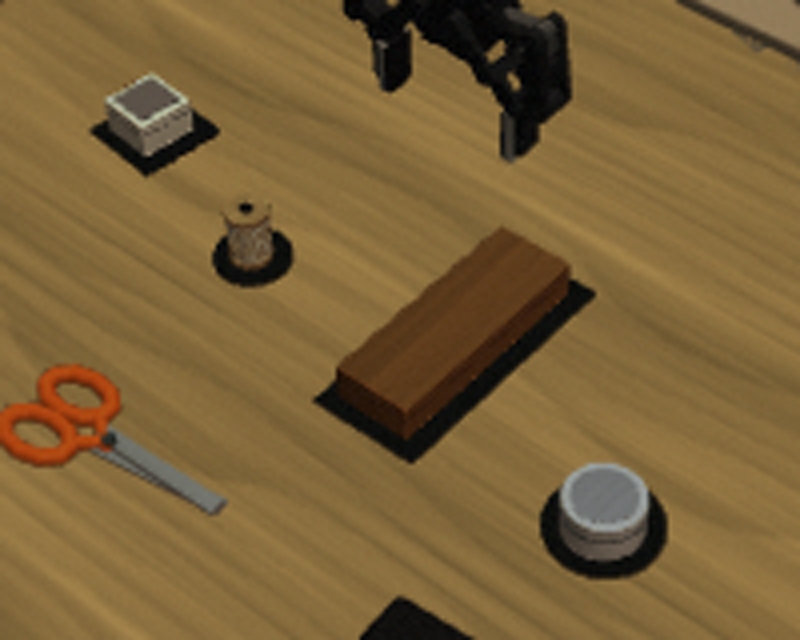

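Run:
```python
from h import *
c=cam("wrist"); hs=cv2.cvtColor(c["im"],cv2.COLOR_BGR2HSV).astype(int)
m=((hs[...,2]<125)&(hs[...,2]>70)&(hs[...,1]>120)).astype(np.uint8); m[:85]=0;m[265:]=0;m[:,:287]=0;m[:,362:]=0
m=cv2.morphologyEx(m,cv2.MORPH_OPEN,np.ones((5,5)))
for cnt in cv2.findContours(m,cv2.RETR_EXTERNAL,cv2.CHAIN_APPROX_NONE)[0]:
    if cv2.contourArea(cnt)>2000: print("case",cv2.boundingRect(cnt),rect(c,cnt,.034))
P=cast(c,[[286,80.5],[367.5,80.5],[363,255.5],[291,254.5]],.004); print(P[:,:2].round(4))
s=cam("scene"); q=np.array([(336,372),(404,409),(571,266),(503,228)])/4+[210,120]
print("case scene",rect(s,q,.034))
s=cam("top"); cv2.imwrite("pics/t29.png",s["im"])
```

```text
case (292, 92, 65, 168) [ 5.166e+02 -3.200e+00  1.690e+02  6.100e+01  4.000e-01  5.164e+02
 -2.300e+00  1.774e+02]
[[ 0.4193 -0.0433]
 [ 0.4191  0.0389]
 [ 0.6109  0.0415]
 [ 0.6115 -0.0426]]
case scene [519.8   2.3 170.6  58.2   0.7 519.8   2.  180. ]
```

View pics/t29.png

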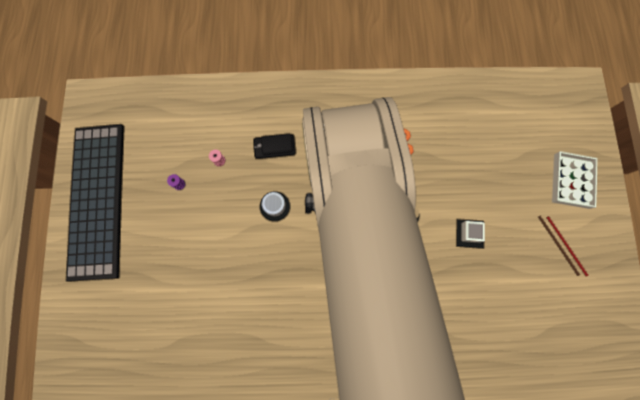

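```bash
python3 -c "
from workcell import workorder,get_obs
print(get_obs()['clock'],workorder.hand_in())"
```

```text
the job is handed in; nothing more can be done
44.85 None
```

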